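# Put three mixed-up mould lids back on their own lower halves

## Task

The lids of the three small plaster slip moulds have been put on the wrong lower halves and ride up on the locating cones. Move each lid to the lower half of its own shape and paint colour, so that it drops over the cones and closes fully; put a lid aside on the empty round wooden bat while you swap, to keep its joint face off the dirty worktop. Set the lids down gently and level, because plaster chips, and leave the lower halves, the glaze jar and the small white casting where they stand.

Things in the scene. Friction and masses are not known exactly. Their poses are not given: they have to be found in the camera images.
- round_base: Lower half of the round mould, ivory plaster, RED paint marks on its +x and -x sides. Foot 128 mm across, 12 mm high; body 104 mm across; flat joint face 48 mm above the underside. On it four white locating cones (15 mm wide at the root, 7 at the tip, 9 high) at (x, y) = (+-32, 0) and (0, +-32) mm. Loose, 1.1 kg. Origin: centre of the underside, z up.
- square_base: Lower half of the square mould, BLUE paint marks on its +x and -x sides. Foot 124 x 124 mm, body 100 x 100 mm; heights, cones, weight and origin as on the round one, but the cones at x = +-30, y = +-30 mm.
- oblong_base: Lower half of the oblong mould, GREEN paint marks on its +y and -y (short) ends. Foot 108 (x) x 144 (y) mm, body 84 x 120 mm; heights, cones, weight and origin as on the round one, but the cones at x = +-16, y = +-42 mm.
- round_lid: Loose lid of the round mould, about 0.3 kg, RED marks at +x and -x: round slab 104 mm across, 28 mm thick, with a square pouring neck (44 x 44 mm, sides facing x and y, 30 mm high, top at 58 mm) in the middle: grip there. Origin: centre of the underside, z up. Closed, 48 mm above the origin of its own lower half, axes parallel (any quarter turn); on a wrong half it stands 57 mm above.
- square_lid: Loose lid of the square mould, BLUE marks: slab 100 x 100 mm; thickness, neck, origin, weight and closed height as the round lid; closes in any quarter turn. All lids have four blind sockets 18 mm wide in the underside, placed like the cones of their own lower half; they catch cones up to about 6 mm off and centre the lid to about 2 mm.
- oblong_lid: Loose lid of the oblong mould, GREEN marks at +y and -y (short ends): slab 84 (x) x 120 (y) mm; thickness, neck, sockets, origin, weight and closed height as the round lid. It closes on its own lower half only with the long sides parallel, either way round (half turn).
- bat: the free spot: an empty round plywood bat, 150 mm across and 12 mm thick, fixed to the worktop. Origin: centre of its underside. A lid lies flat on it, origin 12 mm above that of the bat.
- glaze_jar: bystander: jar of green glaze, 96 mm across, 153 mm high, standing among or behind the moulds. Origin: centre of the underside.
- casting: bystander: small white saddle-shaped plaster casting, 65 x 73 x 37 mm, lying in front of the moulds. Origin: centre of the underside.

How it is judged:
By the outcome, as a careful person would: the job done as asked, in the order asked, and still so for the second after the job is handed in, with the robot touching nothing.
It also fails if it takes over 99 s, if anything falls off the work surface, if the arm or the gripper's body presses on something with over 40 N, if the wrist force passes 120 N, or if a joint passes its speed limit or range.

## Robot

A 7-joint arm with a two-finger parallel gripper is mounted at the origin on a cart in front of the work surface, level with it; the furniture and walls round the work are solid. World frame = base frame: x ahead of the robot, y to its left, z up, the work surface at z = 0. Lengths are in m, angles in rad, forces in N, time in s.
With the tool pointing down it reaches from about 0.35 to 0.9 m from the base axis. Payload 7.2 kg.
Tool frame: the origin (TCP) lies at the very end of the fingers, on their centre line; the grasp point (between the pads) lies 19 mm behind it; z points along the fingers, y is the line along which they close (so a half turn about z gives the same grasp; the last joint's range is limited). The gripper opens to 85 mm and grips with 20 to 120 N. Pads are 22 mm wide; open, the fingers measure 114 mm over their backs; the gripper's body (76 mm by 85 mm) begins 54 mm behind the grasp point. The pads swing forward as they close: fully open they stand 13 mm farther back than shut.
Start: joints at [-1.364, 0.411, -0.013, 1.596, 0.006, 1.134, -0.082], TCP at [0.17, 0.602, 0.231] pointing down, gripper open.
Joint ranges: [-2.95, 2.95], [-0.29, 1.99], [-1.47, 1.44], [0.14, 2.54], [-1.03, 4.17], [0.13, 1.85], [-2.86, 2.86]. Speed limits (rad/s): [2.39, 2.39, 3.01, 3.01, 3.14, 3.14, 3.14].

## Interface

Orientations are given as a rotation vector (axis times angle).
In Python, from rig import env, read_camera, masks_of gives the robot as it stands.
- The arm moves only by the tool servo_tool, never from a script. Its argument "commands" is a list of rows, each an object of numbers: "dx", "dy", "dz": the shift along the tool's x, y, z in units of 50 mm (1.0 is 50 mm); "twist": the turn about the tool's z in rad. In form: [{"dx": .., "dy": .., "dz": .., "twist": ..}, ...]. A call has 1 to 8 rows; each row shifts and turns the commanded pose from where the row before left it, along the tool's axes as they then stand; what a row does not reach is not made up. A row lasts 1/10 s, in which the tool goes at most 50 mm and 8.59 degrees, less where a joint would pass 70% of its speed; a pose out of reach is approached as far as the arm can. A call is refused whole if a number of a shift passes 1 or a number of a turn 0.15, either way. A call with a gripper value outside its range is refused whole. "hand" is the finger opening in mm, from 0 to 85.4, set as the call begins (left out, the last holds). The fingers move at their own pace and stop on an object; "grip_force" is the grip in N (left out, the last holds). Time passes only in rows, so rows that do not move let the fingers close. It gives the time, the measured TCP pose, the force, the opening and the grip force at its end, in the units of the state.
- env.read_state(): the state, without advancing time (a new reading comes with each control period).
- read_camera(name): name is "scene" or "side" or "wrist"; returns a dict with "color" (480x640x3 uint8, red, green, blue), "vertical_fov" (degrees; the focal length in pixels is half the picture's height over the tangent of half this angle, whatever the lens; pixels are square), "cx", "cy" (the principal point, pixels), "k1" (the pictures are not rectified: a ray, as slopes to the right and down, at radius r is drawn at 1 + k1 r^2 times it, then the intrinsics apply), "extrinsics" (4x4, takes a point from camera to world coordinates); the wrist camera has in their place "T_tool_cam" (4x4, takes a point from camera to tool coordinates, whose origin is the TCP and whose axes are the flange's). Camera axes: x right, y down, z forward; pixel columns grow to the right and rows downward; lengths in m; the calibration is good to about 2 mm. A picture is of the moment at which its call begins: read the wrist's pose just before it. There is no depth.
- env.sign_off(): hands the job in; it is judged then, once.
Trained networks look in a picture, given as the dict that the camera call returned (one of the last four; its "shot" number tells which), for a name from the list of things; names that differ only in an ending like _2 or _b are one class to them, and where a whole thing is asked for, a point or a joint stands for the part that bears it (a point fixed in the world has none). Each returns a list of dicts, best first, with "conf" (0 to 1); they miss things now and then, are a little off and sometimes report something else, mostly with a low value. They report only what shows in the picture. A call takes as long as a camera call.
- masks_of(query, picture): "pixels" (480x640 bool, what is visible of it) and "rect" ([centre column, centre row, width, height] in pixels, round what is visible of it).
The state is a dict: "time": time; "joint_positions": joint angles; "joint_velocities": joint speeds; "joint_torque": joint torques, N m; "tcp_pos": TCP position; "eef_rot": TCP orientation; "wrist_force": force on the tool from outside, world axes, zero at the start; "torque": the same for the moment, N m; "opening": finger opening in m; "grip_force": force on a finger pad.
Only numpy, scipy, OpenCV 4.12 (cv2) and the standard library are available. Lean on these libraries where they do the work, as an engineer would, in place of code of your own. Each camera call takes 0.05 s, during which the arm holds its last target. There are 200 camera calls.

## Working session

There is one attempt and no reset: what is moved stays moved. The work goes in short steps, Python scripts to look and compute and a tool call to move; the robot and the scene stay as the last step left them, time stands still between calls to the robot, and variables do not carry over. Pictures are saved under pics/ and viewed, at most 14 in all, crops included, and the job is handed in when it is done.

Besides the shell and the picture viewer there is one more tool, called by a JSON object that holds its "method" and its "body", one argument or row to a line. servo_tool: Moves the arm, as the interface text tells. Its arguments: {"type":"object","properties":{"commands":{"type":"array"},"hand":{"type":"number"},"grip_force":{"type":"number"}},"required":["commands"]}

```bash
mkdir -p pics; ls
cat > h.py <<'E'
import numpy as np, cv2
from scipy.spatial.transform import Rotation as R
from rig import env, read_camera, masks_of
NAMES="round_base square_base oblong_base round_lid square_lid oblong_lid bat glaze_jar casting".split()
def pose():
    s=env.read_state(); T=np.eye(4); T[:3,:3]=R.from_rotvec(s["eef_rot"]).as_matrix(); T[:3,3]=s["tcp_pos"]; return T
def shot(name):
    P=pose(); c=read_camera(name)
    c["T"]=P@np.array(c["T_tool_cam"]) if name=="wrist" else np.array(c["extrinsics"])
    return c
def fl(c): return 240/np.tan(np.radians(c["vertical_fov"])/2)
def ray(c,uv):
    uv=np.atleast_2d(uv).astype(float); d=(uv-[c["cx"],c["cy"]])/fl(c); s=d.copy()
    for _ in range(20): s=d/(1+c["k1"]*(s**2).sum(1,keepdims=True))
    return np.c_[s,np.ones(len(s))]@c["T"][:3,:3].T
def onz(c,uv,z):
    r=ray(c,uv); o=c["T"][:3,3]; return o+r*((z-o[2])/r[:,2])[:,None]
def proj(c,p):
    q=(np.atleast_2d(p)-c["T"][:3,3])@c["T"][:3,:3]; s=q[:,:2]/q[:,2:]; s=s*(1+c["k1"]*(s**2).sum(1,keepdims=True))
    return s*fl(c)+[c["cx"],c["cy"]]
def save(c,n): cv2.imwrite(f"pics/{n}.png",c["color"][:,:,::-1])
E
python3 - <<'E'
from h import *
s=env.read_state(); print({k:np.round(v,3) for k,v in s.items()})
for n in ["scene","side","wrist"]:
    c=shot(n); save(c,n+"0"); print(n,c["vertical_fov"],c["k1"],np.round(c["T"],3).tolist())
    for q in NAMES:
        m=masks_of(q,c); print(q,[(round(x["conf"],2),np.round(x["rect"]).tolist()) for x in m[:3]])
E
```

```text
pics
{'time': np.float64(0.0), 'joint_positions': array([-1.364,  0.412, -0.013,  1.597,  0.006,  1.134, -0.082]), 'joint_velocities': array([-0.001,  0.001, -0.   , -0.   , -0.001, -0.   , -0.001]), 'joint_torque': array([-1.0000e-03, -6.0061e+01,  6.8200e-01, -2.9941e+01,  1.4000e-02,
        1.1000e-02, -0.0000e+00]), 'tcp_pos': array([0.17 , 0.601, 0.23 ]), 'eef_rot': array([-4.300e-01, -3.112e+00,  3.000e-03]), 'wrist_force': array([-0.48 , -0.1  , -0.023]), 'torque': array([ 0.007, -0.058,  0.   ]), 'grip_force': np.float64(0.0), 'opening': np.float64(0.086)}
scene 50.23854298957405 -0.12758021677198736 [[0.819, -0.299, 0.49, 0.035], [-0.573, -0.435, 0.694, -0.774], [0.006, -0.849, -0.528, 0.667], [0.0, 0.0, 0.0, 1.0]]
round_base [(0.79, [312.0, 308.0, 59.0, 45.0])]
square_base [(0.88, [224.0, 220.0, 50.0, 27.0])]
oblong_base [(0.98, [429.0, 355.0, 89.0, 54.0]), (0.39, [312.0, 282.0, 66.0, 54.0])]
round_lid [(0.74, [223.0, 195.0, 48.0, 34.0])]
square_lid [(0.77, [435.0, 321.0, 76.0, 61.0])]
oblong_lid [(0.66, [314.0, 281.0, 66.0, 54.0])]
bat [(0.56, [316.0, 236.0, 61.0, 38.0])]
[... 462 characters left out ...]
 47.0])]
round_lid [(0.85, [292.0, 194.0, 31.0, 30.0])]
square_lid [(0.96, [342.0, 309.0, 58.0, 48.0]), (0.41, [259.0, 240.0, 22.0, 15.0])]
oblong_lid [(0.94, [285.0, 256.0, 45.0, 39.0]), (0.28, [391.0, 262.0, 42.0, 71.0])]
bat [(0.83, [346.0, 244.0, 48.0, 30.0])]
glaze_jar [(0.95, [390.0, 261.0, 44.0, 74.0])]
casting [(0.64, [259.0, 241.0, 19.0, 17.0])]
wrist 62.88603423492313 -0.04728056601475064 [[0.271, 0.921, 0.281, 0.098], [0.962, -0.259, -0.079, 0.622], [-0.0, 0.292, -0.957, 0.373], [0.0, 0.0, 0.0, 1.0]]
round_base []
square_base [(0.53, [114.0, 472.0, 15.0, 16.0])]
oblong_base []
round_lid [(0.28, [114.0, 472.0, 10.0, 16.0])]
square_lid []
oblong_lid []
bat []
glaze_jar []
casting []
```

View pics/scene0.png

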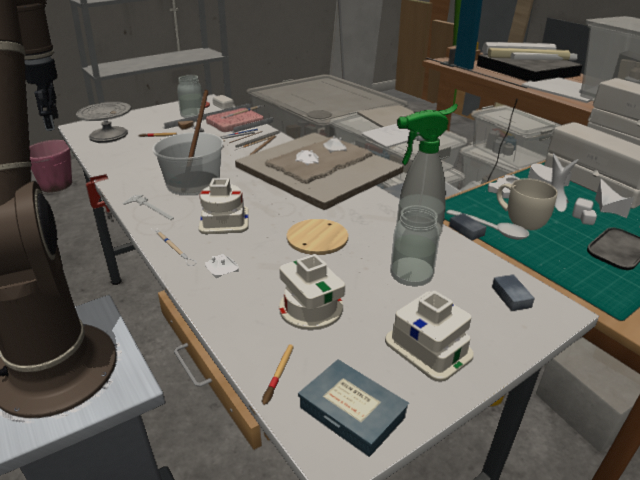

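Run:
```python
from h import *
for n in ["scene","side"]:
    c=shot(n)
    for q in NAMES:
        m=masks_of(q,c)
        for x in m[:1]:
            v,u=np.nonzero(x["pixels"]); top={'bat':.012,'glaze_jar':.153,'casting':.037}.get(q,.02 if 'base' in q else .1)
            print(n,q,round(x["conf"],2),np.round([u.mean(),v.mean()]),np.round(onz(c,[u.mean(),v.mean()],top/2 if q in('glaze_jar','casting') else top)[0],3))
```

```text
scene round_base 0.62 [308. 313.] [ 0.453 -0.144  0.02 ]
scene square_base 0.75 [224. 221.] [0.474 0.265 0.02 ]
scene oblong_base 0.66 [431. 354.] [ 0.568 -0.361  0.02 ]
scene round_lid 0.63 [221. 196.] [0.467 0.251 0.1  ]
scene square_lid 0.6 [433. 321.] [ 0.56  -0.358  0.1  ]
scene oblong_lid 0.63 [312. 281.] [ 0.456 -0.152  0.1  ]
scene bat 0.77 [317. 236.] [0.632 0.085 0.012]
scene glaze_jar 0.81 [415. 246.] [ 0.723 -0.149  0.077]
scene casting 0.96 [221. 265.] [0.385 0.097 0.018]
side round_base 0.56 [288. 284.] [ 0.483 -0.152  0.02 ]
side square_base 0.77 [295. 215.] [0.489 0.268 0.02 ]
side oblong_base 0.86 [338. 345.] [ 0.588 -0.38   0.02 ]
side round_lid 0.78 [294. 195.] [0.489 0.229 0.1  ]
side square_lid 0.92 [337. 309.] [ 0.586 -0.375  0.1  ]
side oblong_lid 0.83 [285. 258.] [ 0.481 -0.172  0.1  ]
side bat 0.76 [346. 243.] [0.638 0.077 0.012]
side glaze_jar 0.83 [391. 261.] [ 0.724 -0.152  0.077]
side casting 0.5 [260. 240.] [0.394 0.09  0.018]
```

View pics/side0.png

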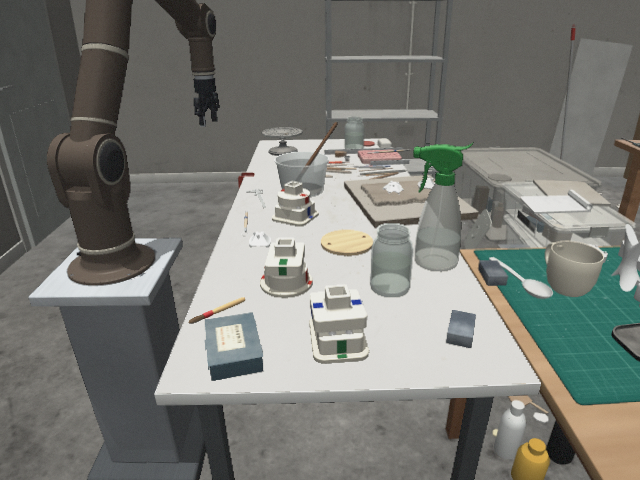

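```bash
cat > fit.py <<'E'
from h import *
from scipy.optimize import minimize
def rect(a,b,z): return np.array([[sx*a/2,sy*b/2,z] for sx,sy in((1,1),(1,-1),(-1,-1),(-1,1))])
def circ(d,z): t=np.linspace(0,2*np.pi,40,endpoint=False); return np.c_[d/2*np.cos(t),d/2*np.sin(t),0*t+z]
def sec(k,e,z): # section of shape k grown by e
    return circ(.104+e,z) if k=="round" else rect(.1+e,.1+e,z) if k=="square" else rect(.084+e,.12+e,z)
def parts(q):
    k=q.split("_")[0]
    if q.endswith("lid"): return [np.r_[sec(k,0,0),sec(k,0,.028)],np.r_[rect(.044,.044,.028),rect(.044,.044,.058)]]
    if q.endswith("base"): return [np.r_[sec(k,.024,0),sec(k,.024,.012)],np.r_[sec(k,0,.012),sec(k,0,.048)]]
    if q=="bat": return [np.r_[circ(.15,0),circ(.15,.012)]]
    if q=="glaze_jar": return [np.r_[circ(.096,0),circ(.096,.11)]]
S=4
def sil(c,q,p,z):
    cs,sn=np.cos(p[2]),np.sin(p[2]); M=np.array([[cs,-sn,0],[sn,cs,0],[0,0,1]]); im=np.zeros((480,640),np.uint8)
    for a in parts(q):
        w=a@M.T+[p[0],p[1],z]; uv=proj(c,w).astype(np.float32)
        h=cv2.convexHull(uv)[:,0]; cv2.fillConvexPoly(im,np.round(h*16).astype(np.int32),255,cv2.LINE_AA,4)
    return im/255.
def fit(obs,q,z,p0,yaw=True):
    """obs: list of (cam, mask, occluder image or None)"""
    def cost(p):
        p=[p[0],p[1],p[2] if yaw else 0]; t=0
        for c,m,o in obs:
            s=sil(c,q,p,z)
            if o is not None: s=s*(1-o)
            t+=1-np.minimum(s,m).sum()/np.maximum(s,m).sum()
        return t/len(obs)
    best=None
    for y in (np.arange(-.7,.8,.35) if yaw and len(p0)<3 else [p0[2] if len(p0)>2 else 0]):
        r=minimize(cost,[p0[0],p0[1],y],method="Nelder-Mead",options=dict(initial_simplex=np.array([[p0[0],p0[1],y]]*4)+np.array([[0,0,0],[.012,0,0],[0,.012,0],[0,0,.15]]),xatol=2e-4,fatol=1e-4))
        if best is None or r.fun<best.fun: best=r
    return best.x,best.fun
E
python3 - <<'E'
from fit import *
cams=[shot("scene"),shot("side")]
M={q:[(masks_of(q,c) or [None])[0] for c in cams] for q in NAMES[:7]}
G={"round_lid":(.48,.25),"square_lid":(.575,-.37),"oblong_lid":(.475,-.16)}
on={"round_lid":"square_base","square_lid":"oblong_base","oblong_lid":"round_base"}
for l,b in on.items():
    o=[(c,m["pixels"]*1.,None) for c,m in zip(cams,M[l])]
    p,f=fit(o,l,.057,G[l],l!="round_lid" or True); print(l,np.round(p,3),round(f,3))
    o=[(c,m["pixels"]*1.,sil(c,l,p,.057)) for c,m in zip(cams,M[b])]
    p,f=fit(o,b,0,p[:2],b!="round_base"); print(b,np.round(p,3),round(f,3))
p,f=fit([(c,m["pixels"]*1.,None) for c,m in zip(cams,M["bat"])],"bat",0,(.635,.08),False); print("bat",np.round(p,3),round(f,3))
T=pose(); print("tool x",np.round(T[:3,0],3),"y",np.round(T[:3,1],3))
E
```

```text
round_lid [ 0.485  0.298 -0.108] 0.129
square_base [0.489 0.302 1.111] 0.128
square_lid [ 0.589 -0.334  0.071] 0.102
oblong_base [ 0.591 -0.331  0.048] 0.135Traceback (most recent call last):
  File "<stdin>", line 7, in <module>
TypeError: 'NoneType' object is not subscriptable
```

```bash
cat >> h.py <<'E'
def go(x,y,z,yawdir=None):
    """tool-frame shift (units) and twist needed; yawdir = world yaw (rad) wanted for tool y line (mod pi)"""
    T=pose(); d=(np.array([x,y,z])-T[:3,3])@T[:3,:3]/.05
    a=np.arctan2(T[1,1],T[0,1]); tw=0
    if yawdir is not None: tw=-(((yawdir-a)+np.pi/2)%np.pi-np.pi/2)
    print("shift",np.round(d,2),"tool y yaw",round(a,3),"twist",round(tw,3), "tcp",np.round(T[:3,3],4))
E
python3 - <<'E'
from fit import *
c=shot("scene"); d=shot("side")
print("bowl",onz(c,[[165,178],[215,185]],0)[:,:2].round(3),"rim z.08",onz(c,[[155,145],[222,145]],.1)[:,:2].round(3),onz(d,[[278,160],[327,160]],.1)[:,:2].round(3))
a,b=ray(c,[207,92])[0],ray(d,[337,124])[0]; A=np.c_[a,-b]; t=np.linalg.lstsq(A,d["T"][:3,3]-c["T"][:3,3],rcond=None)[0]; print("stick tip",c["T"][:3,3]+a*t[0],d["T"][:3,3]+b*t[1])
a,b=ray(c,[430,110])[0],ray(d,[445,150])[0]; A=np.c_[a,-b]; t=np.linalg.lstsq(A,d["T"][:3,3]-c["T"][:3,3],rcond=None)[0]; print("spray",c["T"][:3,3]+a*t[0],d["T"][:3,3]+b*t[1])
go(.40,.32,.27)
T=pose(); print(np.round(T[:3,:3],3))
E
```

```text
bowl [[0.452 0.637]
 [0.558 0.504]] rim z.08 [[0.446 0.665]
 [0.61  0.546]] [[0.417 0.617]
 [0.603 0.605]]
stick tip [0.64626547 0.70678297 0.21571345] [0.64585428 0.70650337 0.21423893]
spray [ 0.86425898 -0.01830423  0.31301503] [ 0.86091857 -0.02080298  0.29985383]
shift [-5.96 -4.17 -0.77] tool y yaw 1.296 twist 0 tcp [0.1696 0.6016 0.2313]
[[-0.962  0.271 -0.   ]
 [ 0.271  0.962  0.   ]
 [ 0.     0.    -1.   ]]
```

{"method": "servo_tool", "body": {
  "commands": [
    {"dx":-0.5,"dy":-0.25,"dz":-0.1},
    {"dx":-0.8,"dy":-0.4,"dz":-0.1},
    {"dx":-0.8,"dy":-0.4,"dz":-0.1},
    {"dx":-0.8,"dy":-0.4,"dz":-0.1},
    {"dx":-0.8,"dy":-0.4,"dz":-0.1},
    {"dx":-0.8,"dy":-0.4,"dz":-0.1},
    {"dx":-0.8,"dy":-0.4,"dz":-0.1},
    {"dx":-0.8,"dy":-0.4,"dz":-0.1}
  ],
  "hand": 85
}}

```text
invalid input
```

{"method": "servo_tool", "body": {
  "commands": [
    {"dx":-0.8,"dy":-0.4},
    {"dx":-0.8,"dy":-0.4},
    {"dx":-0.5,"dy":-0.2},
    {"dx":-0.2,"dy":-0.1},
    {},
    {},
    {}
  ]
}}

```text
invalid input
```

Run:
```python
from fit import *
s=env.read_state(); print(s["time"],np.round(s["joint_positions"],2)); go(.485,.298,.25)
c=shot("wrist"); save(c,"w1")
for q in NAMES:
    m=masks_of(q,c); print(q,[(round(x["conf"],2),np.round(x["rect"]).tolist()) for x in m[:2]])
```

```text
3.4 [-1.36  0.41 -0.01  1.6   0.01  1.13 -0.08]
shift [-7.72 -4.13 -0.37] tool y yaw 1.296 twist 0 tcp [0.1696 0.6016 0.2313]
round_base []
square_base [(0.43, [112.0, 471.0, 14.0, 17.0])]
oblong_base []
round_lid []
square_lid []
oblong_lid []
bat []
glaze_jar []
casting []
```

View pics/w1.png

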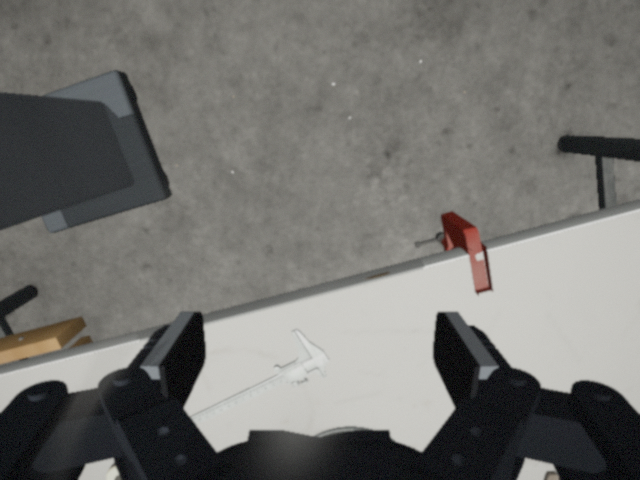

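The wrist view shows fingers occupying the lower third (rows > 310), so objects should sit at rows 100–300. Moves were refused; I'll give all four keys.

{"method": "servo_tool", "body": {
  "commands": [
    {"dx":-0.5,"dy":-0.25,"dz":-0.1,"twist":0},
    {"dx":-0.8,"dy":-0.4,"dz":-0.1,"twist":0},
    {"dx":-0.8,"dy":-0.4,"dz":-0.1,"twist":0},
    {"dx":-0.8,"dy":-0.4,"dz":-0.1,"twist":0},
    {"dx":-0.8,"dy":-0.4,"dz":-0.1,"twist":0},
    {"dx":-0.8,"dy":-0.4,"dz":-0.1,"twist":0},
    {"dx":-0.8,"dy":-0.4,"dz":-0.1,"twist":0},
    {"dx":-0.8,"dy":-0.4,"dz":-0.1,"twist":0}
  ],
  "hand": 85
}}

```text
time: 4.7
tcp_pos: [0.4229, 0.3706, 0.2718]
eef_rot: [0.43, 3.112, 0.001]
wrist_force: [0.3, 0.1, -0.6]
opening: 0.0846
grip_force: 0.0
```

{"method": "servo_tool", "body": {
  "commands": [
    {"dx":-0.8,"dy":-0.4,"dz":0,"twist":0},
    {"dx":-0.8,"dy":-0.4,"dz":0,"twist":0},
    {"dx":-0.6,"dy":-0.3,"dz":0,"twist":0},
    {"dx":-0.3,"dy":-0.1,"dz":0,"twist":0},
    {"dx":0,"dy":0,"dz":0,"twist":0},
    {"dx":0,"dy":0,"dz":0,"twist":0},
    {"dx":0,"dy":0,"dz":0,"twist":0}
  ]
}}

```text
time: 5.4
tcp_pos: [0.5243, 0.2824, 0.2712]
eef_rot: [-0.425, -3.112, -0.001]
wrist_force: [-1.3, 0.2, 0.2]
opening: 0.0848
grip_force: 0.0
```

Run:
```python
from fit import *
s=env.read_state(); print(s["time"],np.round(s["joint_positions"],2)); go(.485,.298,.25)
c=shot("wrist"); save(c,"w2")
for q in NAMES:
    m=masks_of(q,c); print(q,[(round(x["conf"],2),np.round(x["rect"]).tolist()) for x in m[:2]])
```

```text
5.4 [-0.72  0.33  0.19  1.63 -0.07  1.19  0.79]
shift [0.84 0.09 0.42] tool y yaw 1.299 twist 0 tcp [0.5243 0.2824 0.2712]
round_base [(0.67, [15.0, 258.0, 22.0, 86.0])]
square_base [(0.89, [322.0, 157.0, 138.0, 141.0])]
oblong_base [(0.33, [116.0, 116.0, 76.0, 75.0])]
round_lid [(0.87, [318.0, 160.0, 122.0, 129.0])]
square_lid []
oblong_lid []
bat [(0.64, [187.0, 332.0, 130.0, 119.0]), (0.26, [13.0, 257.0, 26.0, 86.0])]
glaze_jar []
casting [(0.76, [116.0, 117.0, 70.0, 73.0])]
```

View pics/w2.png

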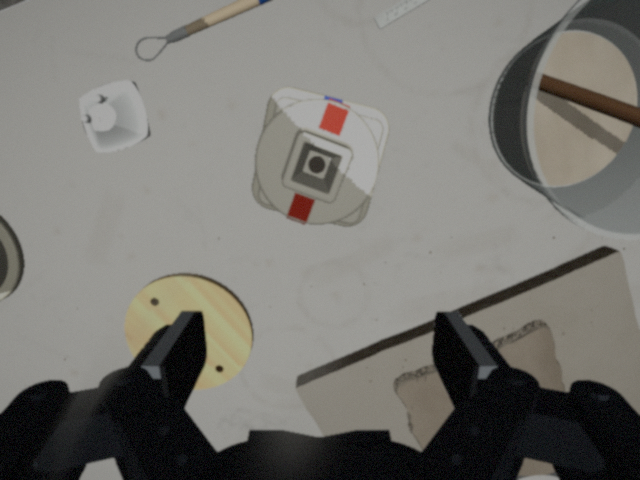

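```bash
cat >> fit.py <<'E'
def marks(c,color,z,roi):
    h=cv2.cvtColor(c["color"],cv2.COLOR_RGB2HSV); H,Sx,V=h[...,0].astype(int),h[...,1],h[...,2]
    m={"red":((H<8)|(H>172)),"blue":((H>105)&(H<130)),"green":((H>50)&(H<90))}[color]&(Sx>110)&(V>40)&roi
    n,_,st,ce=cv2.connectedComponentsWithStats(m.astype(np.uint8)); 
    return [(st[i,4],ce[i].round(1).tolist(),onz(c,ce[i],z)[0,:2].round(4).tolist()) for i in range(1,n) if st[i,4]>25]
def mask(c,q):
    m=masks_of(q,c); return m[0]["pixels"]*1. if m else None
def overlay(c,items,n):
    im=c["color"][:,:,::-1].copy()
    for q,p,z in items:
        e=cv2.Canny((sil(c,q,p,z)*255).astype(np.uint8),50,150); im[e>0]=(255,0,255)
    cv2.imwrite(f"pics/{n}.png",im)
E
python3 - <<'E'
from fit import *
c=shot("wrist"); ml=mask(c,"round_lid"); mb=mask(c,"square_base")
p,f=fit([(c,ml,None)],"round_lid",.057,(.485,.298)); print("lid",p.round(4),f)
roi=cv2.dilate(((ml+mb)>0).astype(np.uint8),np.ones((9,9)))>0
print("red",marks(c,"red",.085,roi)); print("blue",marks(c,"blue",.03,roi))
o=sil(c,"round_lid",p,.057)
q,f=fit([(c,np.clip(mb,0,1)*(1-o),o)],"square_base",0,p[:2]); print("base",q.round(4),f)
b=mask(c,"bat"); 
r,f=fit([(c,b,None)],"bat",0,(.635,.08),False); print("bat",r.round(4),f)
overlay(c,[("round_lid",p,.057),("square_base",q,0),("bat",[r[0],r[1],0],0)],"w2o")
E
```

```text
lid [ 0.4825  0.292  -0.5968] 0.03284579114413333
red [(np.int32(532), [335.0, 115.9], [0.4511, 0.3145]), (np.int32(455), [302.3, 204.8], [0.5133, 0.2689])]
blue []
base [ 0.4859  0.2919 -0.5128] 0.312742115901779
bat [ 0.6381  0.0918 -0.0782] 0.3478728987716563
```

View pics/w2o.png

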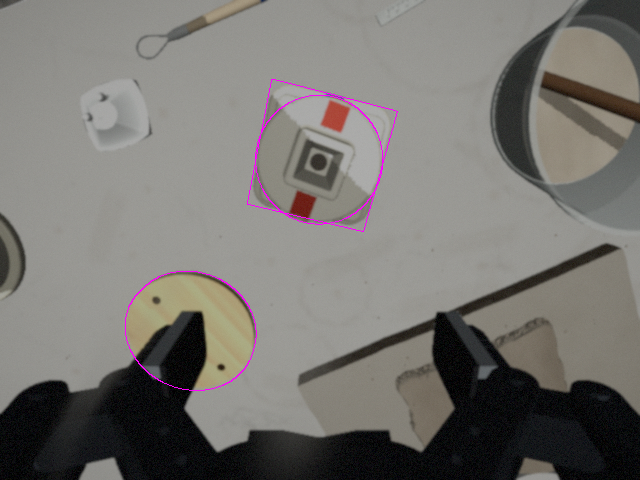

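```bash
python3 -c "
from h import *
go(.4823,.2918,.15,.94)"
```

```text
shift [ 0.9  -0.01  2.43] tool y yaw 1.296 twist 0.356 tcp [0.5258 0.2803 0.2713]
```

{"method": "servo_tool", "body": {
  "commands": [
    {"dx":0.3,"dy":0,"dz":0.4,"twist":0},
    {"dx":0.4,"dy":0,"dz":0.7,"twist":0},
    {"dx":0.2,"dy":0,"dz":0.7,"twist":0},
    {"dx":0,"dy":0,"dz":0.6,"twist":0.1},
    {"dx":0,"dy":0,"dz":0,"twist":0.13},
    {"dx":0,"dy":0,"dz":0,"twist":0.126},
    {"dx":0,"dy":0,"dz":0,"twist":0},
    {"dx":0,"dy":0,"dz":0,"twist":0}
  ]
}}

```text
time: 6.9
tcp_pos: [0.4826, 0.2927, 0.1514]
eef_rot: [0.969, 2.988, 0.0]
wrist_force: [-0.5, -0.2, 0.5]
opening: 0.0846
grip_force: 0.0
```

{"method": "servo_tool", "body": {
  "commands": [
    {"dx":0,"dy":0,"dz":0,"twist":0},
    {"dx":0,"dy":0,"dz":0,"twist":0},
    {"dx":0,"dy":0,"dz":0,"twist":0}
  ]
}}

```text
time: 7.2
tcp_pos: [0.4826, 0.2925, 0.1515]
eef_rot: [0.973, 2.987, 0.001]
wrist_force: [0.5, 0.2, -0.9]
opening: 0.0848
grip_force: 0.0
```

```bash
python3 -c "
from fit import *
go(.4823,.2918,.089,.94)
print(env.read_state()['time'])
c=shot('wrist'); save(c,'w3'); ml=mask(c,'round_lid')
if ml is not None:
  p,f=fit([(c,ml,None)],'round_lid',.057,(.482,.292)); print(p,f); print(marks(c,'red',.085,np.ones((480,640),bool)))"
```

```text
shift [-0.   -0.02  1.25] tool y yaw 0.941 twist 0.001 tcp [0.4826 0.2925 0.1515]
7.2
[0.48219805 0.29140891 0.07880677] 0.041410804370558774
[(np.int32(149), [318.8, 166.5], [0.4394, 0.3235]), (np.int32(1187), [318.3, 193.9], [0.4509, 0.3147]), (np.int32(453), [318.4, 329.6], [0.5168, 0.2667])]
```

View pics/w3.png

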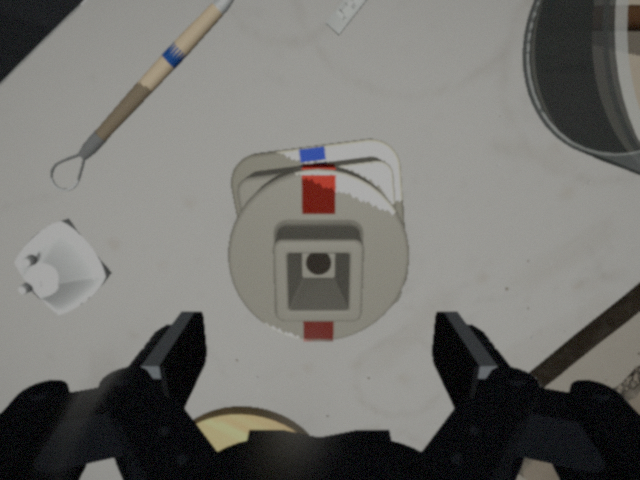

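The neck (centre ≈(318,280)) is square with the fingers and centred between them; going down.

{"method": "servo_tool", "body": {
  "commands": [
    {"dx":0,"dy":0,"dz":0.4,"twist":0},
    {"dx":0,"dy":0,"dz":0.4,"twist":0},
    {"dx":0,"dy":0,"dz":0.3,"twist":0},
    {"dx":0,"dy":0,"dz":0.13,"twist":0},
    {"dx":0,"dy":0,"dz":0,"twist":0},
    {"dx":0,"dy":0,"dz":0,"twist":0}
  ]
}}

```text
time: 7.9
tcp_pos: [0.4829, 0.2927, 0.0903]
eef_rot: [0.974, 2.986, 0.001]
wrist_force: [-0.1, 0.3, 1.3]
opening: 0.0849
grip_force: 0.0
```

{"method": "servo_tool", "body": {
  "commands": [
    {"dx":0,"dy":0,"dz":0,"twist":0},
    {"dx":0,"dy":0,"dz":0,"twist":0},
    {"dx":0,"dy":0,"dz":0,"twist":0},
    {"dx":0,"dy":0,"dz":0,"twist":0},
    {"dx":0,"dy":0,"dz":0,"twist":0},
    {"dx":0,"dy":0,"dz":0,"twist":0},
    {"dx":0,"dy":0,"dz":0,"twist":0},
    {"dx":0,"dy":0,"dz":0,"twist":0}
  ],
  "hand": 30,
  "grip_force": 40
}}

```text
time: 8.7
tcp_pos: [0.4829, 0.2929, 0.0905]
eef_rot: [0.974, 2.986, 0.002]
wrist_force: [-1.3, -0.3, 6.0]
opening: 0.0432
grip_force: 41.5
```

{"method": "servo_tool", "body": {
  "commands": [
    {"dx":0,"dy":0,"dz":-0.2,"twist":0},
    {"dx":0,"dy":0,"dz":-0.4,"twist":0},
    {"dx":0,"dy":0,"dz":-0.5,"twist":0},
    {"dx":-0.3,"dy":-0.1,"dz":-0.3,"twist":0},
    {"dx":-0.6,"dy":-0.2,"dz":0,"twist":0},
    {"dx":-0.7,"dy":-0.2,"dz":0,"twist":0},
    {"dx":-0.7,"dy":-0.2,"dz":0,"twist":0},
    {"dx":-0.7,"dy":-0.2,"dz":0,"twist":0}
  ]
}}

```text
time: 9.5
tcp_pos: [0.5773, 0.1665, 0.1599]
eef_rot: [-0.974, -2.986, 0.001]
wrist_force: [1.2, 0.5, -3.0]
opening: 0.0435
grip_force: 41.6
```

{"method": "servo_tool", "body": {
  "commands": [
    {"dx":-0.7,"dy":-0.2,"dz":0,"twist":0},
    {"dx":-0.6,"dy":-0.2,"dz":0,"twist":0},
    {"dx":-0.4,"dy":-0.1,"dz":0,"twist":0},
    {"dx":-0.2,"dy":-0.06,"dz":0,"twist":0},
    {"dx":0,"dy":0,"dz":0,"twist":0},
    {"dx":0,"dy":0,"dz":0,"twist":0},
    {"dx":0,"dy":0,"dz":0,"twist":0}
  ]
}}

```text
time: 10.2
tcp_pos: [0.6364, 0.091, 0.1597]
eef_rot: [-0.971, -2.987, -0.001]
wrist_force: [-0.6, 0.2, -3.3]
opening: 0.0434
grip_force: 41.6
```

Run:
```python
from fit import *
print(env.read_state()["opening"],env.read_state()["wrist_force"])
ws=[shot("scene"),shot("side")]; M=[mask(c,"bat") for c in ws]; print([None if m is None else m.sum() for m in M])
c=shot("wrist"); save(c,"w4"); M.append(mask(c,"bat")); ws.append(c)
ml=mask(c,"square_base")
if ml is not None:
  p,f=fit([(c,ml,None)],"square_base",0,(.486,.292,-.51)); print("sqbase",p.round(4),f)
go(.637,.09,.05)
```

```text
0.04339916130022895 [-0.57491853  0.21329444 -3.30779086]
[np.float64(1779.0), None]
shift [0.01 0.01 2.2 ] tool y yaw 0.94 twist 0 tcp [0.6372 0.0894 0.1599]
```

View pics/w4.png

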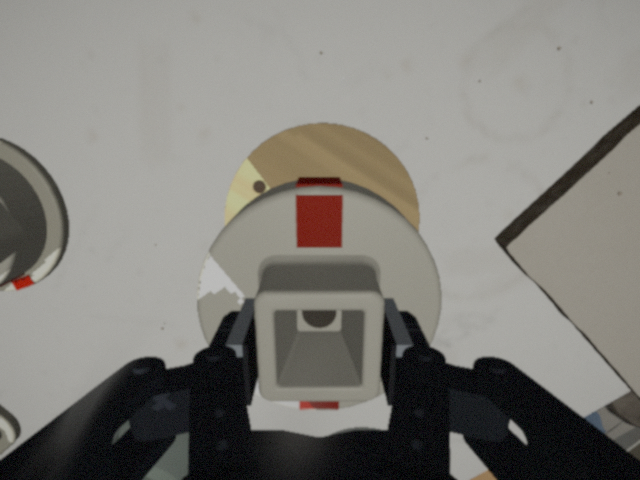

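The lid hangs level and centred in the fingers, bat directly below (bat edges at columns 222–420, centre ≈321). Lowering.

{"method": "servo_tool", "body": {
  "commands": [
    {"dx":0,"dy":0,"dz":0.4,"twist":0},
    {"dx":0,"dy":0,"dz":0.6,"twist":0},
    {"dx":0,"dy":0,"dz":0.6,"twist":0},
    {"dx":0,"dy":0,"dz":0.4,"twist":0},
    {"dx":0,"dy":0,"dz":0.1,"twist":0},
    {"dx":0,"dy":0,"dz":0.05,"twist":0},
    {"dx":0,"dy":0,"dz":0.03,"twist":0},
    {"dx":0,"dy":0,"dz":0,"twist":0}
  ]
}}

```text
time: 11.35
tcp_pos: [0.6381, 0.0892, 0.0519]
eef_rot: [0.974, 2.985, 0.002]
wrist_force: [0.2, -0.4, -2.4]
opening: 0.0431
grip_force: 41.4
```

{"method": "servo_tool", "body": {
  "commands": [
    {"dx":0,"dy":0,"dz":0.03,"twist":0},
    {"dx":0,"dy":0,"dz":0.03,"twist":0},
    {"dx":0,"dy":0,"dz":0,"twist":0}
  ]
}}

```text
time: 11.65
tcp_pos: [0.6373, 0.0892, 0.0479]
eef_rot: [0.974, 2.987, 0.0]
wrist_force: [0.3, 0.9, -2.2]
opening: 0.0434
grip_force: 41.4
```

{"method": "servo_tool", "body": {
  "commands": [
    {"dx":0,"dy":0,"dz":0.03,"twist":0},
    {"dx":0,"dy":0,"dz":0,"twist":0},
    {"dx":0,"dy":0,"dz":0.02,"twist":0},
    {"dx":0,"dy":0,"dz":0,"twist":0}
  ]
}}

```text
time: 12.05
tcp_pos: [0.6373, 0.0891, 0.0456]
eef_rot: [0.975, 2.987, 0.0]
wrist_force: [-2.4, 0.2, 0.7]
opening: 0.0432
grip_force: 42.0
```

{"method": "servo_tool", "body": {
  "commands": [
    {"dx":0,"dy":0,"dz":0,"twist":0},
    {"dx":0,"dy":0,"dz":0,"twist":0},
    {"dx":0,"dy":0,"dz":0,"twist":0},
    {"dx":0,"dy":0,"dz":0,"twist":0},
    {"dx":0,"dy":0,"dz":0,"twist":0},
    {"dx":0,"dy":0,"dz":-0.3,"twist":0},
    {"dx":0,"dy":0,"dz":-0.6,"twist":0},
    {"dx":0,"dy":0,"dz":-0.8,"twist":0}
  ],
  "hand": 85
}}

```text
time: 12.85
tcp_pos: [0.6362, 0.0889, 0.1306]
eef_rot: [-0.974, -2.984, 0.003]
wrist_force: [0.6, -0.1, -0.3]
opening: 0.0853
grip_force: 0.0
```

{"method": "servo_tool", "body": {
  "commands": [
    {"dx":0,"dy":0,"dz":-0.8,"twist":-0.13},
    {"dx":0,"dy":0,"dz":-0.8,"twist":-0.13},
    {"dx":0,"dy":0,"dz":-0.8,"twist":-0.13},
    {"dx":0,"dy":0,"dz":-0.6,"twist":-0.13},
    {"dx":0,"dy":0,"dz":-0.2,"twist":-0.11},
    {"dx":0.1,"dy":-0.4,"dz":0,"twist":0},
    {"dx":0.1,"dy":-0.7,"dz":0,"twist":0},
    {"dx":0.1,"dy":-0.8,"dz":0,"twist":0}
  ]
}}

```text
time: 13.65
tcp_pos: [0.6212, -0.0069, 0.2902]
eef_rot: [-0.002, -3.141, 0.0]
wrist_force: [-0.5, 0.0, -0.3]
opening: 0.0849
grip_force: 0.0
```

{"method": "servo_tool", "body": {
  "commands": [
    {"dx":0.1,"dy":-0.8,"dz":0,"twist":0},
    {"dx":0.1,"dy":-0.8,"dz":0,"twist":0},
    {"dx":0.1,"dy":-0.8,"dz":0,"twist":0},
    {"dx":0.1,"dy":-0.8,"dz":0,"twist":0},
    {"dx":0,"dy":-0.7,"dz":0,"twist":0},
    {"dx":0,"dy":-0.6,"dz":0,"twist":0},
    {"dx":0,"dy":-0.4,"dz":0,"twist":0},
    {"dx":0,"dy":0,"dz":0,"twist":0}
  ]
}}

```text
time: 14.45
tcp_pos: [0.5995, -0.2562, 0.29]
eef_rot: [-0.015, -3.14, 0.004]
wrist_force: [-0.7, 0.2, 0.0]
opening: 0.085
grip_force: 0.0
```

{"method": "servo_tool", "body": {
  "commands": [
    {"dx":0,"dy":0,"dz":0,"twist":0},
    {"dx":0,"dy":0,"dz":0,"twist":0},
    {"dx":0,"dy":0,"dz":0,"twist":0}
  ]
}}

```text
time: 14.75
tcp_pos: [0.6022, -0.2495, 0.2903]
eef_rot: [-0.001, 3.142, 0.001]
wrist_force: [-0.3, 0.7, 0.1]
opening: 0.085
grip_force: 0.0
```

Run:
```python
from fit import *
s=env.read_state(); print(s["time"],np.round(s["joint_positions"],2)); go(.6,-.25,.3,np.pi/2)
c=shot("wrist"); it=[]
A=np.ones((480,640),bool)
for col in("green","blue","red"): print(col,marks(c,col,.085,A))
for l,b,g in(("square_lid","oblong_base",(.589,-.334)),("oblong_lid","round_base",(.48,-.14))):
    m=mask(c,l); mb=mask(c,b)
    if m is None: print("no",l); continue
    p,f=fit([(c,m,None)],l,.057,g); print(l,p.round(4),f); it.append((l,p,.057))
    if mb is None: print("no",b); continue
    o=sil(c,l,p,.057); q,f=fit([(c,mb*(1-o),o)],b,0,p[:2],b!="round_base"); print(b,q.round(4),f); it.append((b,q,0))
overlay(c,it,"w5")
```

```text
14.75 [ 0.12  0.42  0.29  1.46 -0.12  1.28  1.99]
shift [ 0.04 -0.01 -0.19] tool y yaw 1.571 twist 0.001 tcp [ 0.6022 -0.2495  0.2903]
green [(np.int32(690), [424.9, 56.6], [0.4735, -0.163]), (np.int32(478), [529.6, 65.5], [0.4787, -0.0746]), (np.int32(89), [299.9, 178.5], [0.5735, -0.2664])]
blue [(np.int32(388), [215.1, 150.7], [0.5493, -0.3398]), (np.int32(316), [229.8, 233.6], [0.624, -0.3317])]
red [(np.int32(27), [437.1, 122.3], [0.5253, -0.1489]), (np.int32(129), [429.5, 129.0], [0.5309, -0.155]), (np.int32(245), [607.8, 262.1], [0.6521, 0.0294])]
square_lid [ 0.5862 -0.3357  0.105 ] 0.04012569305856106
oblong_base [ 0.5884 -0.3375  0.0871] 0.12237043541006687
oblong_lid [ 0.4768 -0.1212 -0.0652] 0.05013535803213831
round_base [ 0.4751 -0.1189  0.0286] 0.09749689019841212
```

View pics/w5.png

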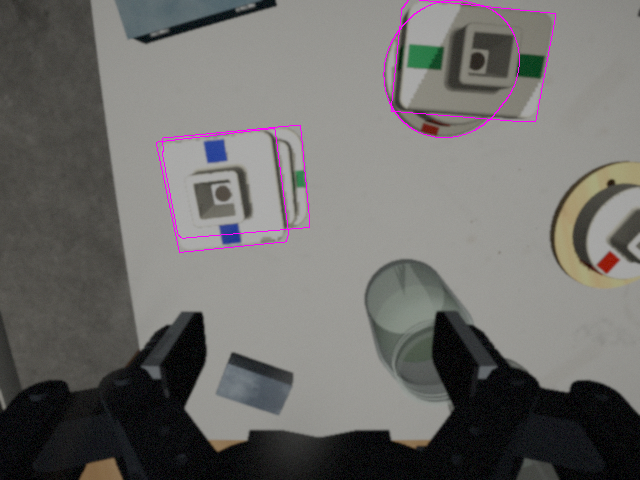

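{"method": "servo_tool", "body": {
  "commands": [
    {"dx":0.1,"dy":-0.4,"dz":0.3,"twist":0},
    {"dx":0.1,"dy":-0.6,"dz":0.5,"twist":0},
    {"dx":0.1,"dy":-0.5,"dz":0.6,"twist":0},
    {"dx":0.01,"dy":-0.23,"dz":0.6,"twist":0},
    {"dx":0,"dy":0,"dz":0.5,"twist":-0.1},
    {"dx":0,"dy":0,"dz":0.3,"twist":-0.008},
    {"dx":0,"dy":0,"dz":0,"twist":0},
    {"dx":0,"dy":0,"dz":0,"twist":0}
  ]
}}

```text
time: 15.8
tcp_pos: [0.5871, -0.3371, 0.1511]
eef_rot: [-0.166, 3.136, -0.0]
wrist_force: [0.1, 0.2, 0.8]
opening: 0.085
grip_force: 0.0
```

{"method": "servo_tool", "body": {
  "commands": [
    {"dx":0,"dy":0,"dz":0,"twist":0},
    {"dx":0,"dy":0,"dz":0,"twist":0}
  ]
}}

```text
time: 16.0
tcp_pos: [0.5873, -0.3375, 0.1519]
eef_rot: [-0.168, 3.135, -0.002]
wrist_force: [-0.3, -0.4, 0.2]
opening: 0.0847
grip_force: 0.0
```

Run:
```python
from fit import *
c=shot("wrist"); save(c,"w6")
A=np.ones((480,640),bool)
for col,z in(("green",.03),("blue",.085)): print(col,marks(c,col,z,A))
m=mask(c,"square_lid")
if m is not None:
    p,f=fit([(c,m,None)],"square_lid",.057,(.5867,-.3358,.108)); print(p.round(4),f); go(p[0],p[1],.0905,p[2]+np.pi/2)
```

```text
green [(np.int32(48), [227.9, 226.4], [0.5878, -0.4015])]
blue [(np.int32(92), [322.2, 169.0], [0.5355, -0.3415]), (np.int32(1064), [322.4, 194.8], [0.5492, -0.3399]), (np.int32(296), [323.0, 326.8], [0.628, -0.3309])]
[ 0.5866 -0.3363  0.1026] 0.047173730577114714
shift [0.01 0.02 1.22] tool y yaw 1.678 twist 0.005 tcp [ 0.587  -0.3373  0.1514]
```

{"method": "servo_tool", "body": {
  "commands": [
    {"dx":0.01,"dy":0.02,"dz":0.4,"twist":0},
    {"dx":0,"dy":0,"dz":0.4,"twist":0},
    {"dx":0,"dy":0,"dz":0.3,"twist":0},
    {"dx":0,"dy":0,"dz":0.12,"twist":0},
    {"dx":0,"dy":0,"dz":0,"twist":0},
    {"dx":0,"dy":0,"dz":0,"twist":0}
  ]
}}

```text
time: 16.7
tcp_pos: [0.5863, -0.3367, 0.09]
eef_rot: [-0.168, 3.136, -0.001]
wrist_force: [-0.9, 0.4, 0.1]
opening: 0.0849
grip_force: 0.0
```

{"method": "servo_tool", "body": {
  "commands": [
    {"dx":0,"dy":0,"dz":0,"twist":0},
    {"dx":0,"dy":0,"dz":0,"twist":0},
    {"dx":0,"dy":0,"dz":0,"twist":0},
    {"dx":0,"dy":0,"dz":0,"twist":0},
    {"dx":0,"dy":0,"dz":0,"twist":0},
    {"dx":0,"dy":0,"dz":0,"twist":0},
    {"dx":0,"dy":0,"dz":0,"twist":0},
    {"dx":0,"dy":0,"dz":0,"twist":0}
  ],
  "hand": 30,
  "grip_force": 40
}}

```text
time: 17.5
tcp_pos: [0.5862, -0.3366, 0.0901]
eef_rot: [-0.168, 3.136, -0.001]
wrist_force: [-1.1, 1.3, 5.5]
opening: 0.0432
grip_force: 41.3
```

{"method": "servo_tool", "body": {
  "commands": [
    {"dx":0,"dy":0,"dz":-0.2,"twist":0},
    {"dx":0,"dy":0,"dz":-0.4,"twist":0},
    {"dx":0,"dy":0,"dz":-0.7,"twist":0},
    {"dx":0,"dy":0,"dz":-0.7,"twist":0},
    {"dx":0,"dy":0,"dz":-0.4,"twist":0},
    {"dx":0,"dy":0,"dz":0,"twist":0},
    {"dx":0,"dy":0,"dz":0,"twist":0},
    {"dx":0,"dy":0,"dz":0,"twist":0}
  ]
}}

```text
time: 18.3
tcp_pos: [0.5849, -0.3357, 0.2071]
eef_rot: [0.168, -3.134, -0.003]
wrist_force: [0.3, 0.1, -2.6]
opening: 0.0431
grip_force: 41.5
```

Run:
```python
from fit import *
s=env.read_state(); print(np.round(s["joint_positions"],2))
go(.486,.292,.21,-.513+np.pi/2)
c=shot("wrist"); save(c,"w7")
m=mask(c,"oblong_base"); z=pose()[2,3]-.0335; ml=mask(c,"square_lid"); T=pose()
p,f=fit([(c,ml,None)],"square_lid",z,(T[0,3],T[1,3],.108)); print("held",p.round(4),f)
if m is not None:
    o=sil(c,"square_lid",p,z)
    q,f=fit([(c,m*(1-o),o)],"oblong_base",0,(.588,-.3375,.087)); print(q.round(4),f)
    overlay(c,[("oblong_base",q,0),("square_lid",p,z)],"w7")
```

```text
[ 0.27  0.52  0.27  1.5  -0.15  1.14  2.25]
shift [ 0.62 12.69 -0.03] tool y yaw 1.678 twist 0.62 tcp [ 0.5849 -0.3357  0.2071]
held [ 0.5852 -0.3355  0.1003] 0.2060244963093243
[ 0.5884 -0.3347  0.0725] 0.09381585816865834
```

View pics/w7.png

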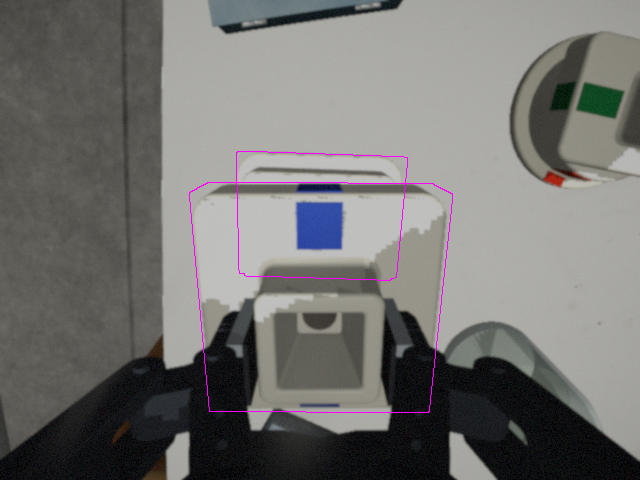

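{"method": "servo_tool", "body": {
  "commands": [
    {"dx":-0.05,"dy":0.4,"dz":0,"twist":0},
    {"dx":-0.1,"dy":0.7,"dz":0,"twist":0},
    {"dx":-0.1,"dy":0.8,"dz":0,"twist":0},
    {"dx":-0.1,"dy":0.8,"dz":0,"twist":0},
    {"dx":-0.1,"dy":0.8,"dz":0,"twist":0},
    {"dx":-0.1,"dy":0.8,"dz":0,"twist":0},
    {"dx":-0.1,"dy":0.8,"dz":0,"twist":0},
    {"dx":-0.1,"dy":0.8,"dz":0,"twist":0}
  ]
}}

```text
time: 19.25
tcp_pos: [0.591, -0.0365, 0.209]
eef_rot: [0.169, -3.137, -0.001]
wrist_force: [-0.3, 0.1, -3.0]
opening: 0.0432
grip_force: 41.6
```

{"method": "servo_tool", "body": {
  "commands": [
    {"dx":-0.1,"dy":0.8,"dz":0,"twist":0},
    {"dx":-0.1,"dy":0.8,"dz":0,"twist":0},
    {"dx":-0.1,"dy":0.8,"dz":0,"twist":0},
    {"dx":-0.1,"dy":0.8,"dz":0,"twist":0},
    {"dx":0,"dy":0.8,"dz":0,"twist":0},
    {"dx":0,"dy":0.8,"dz":0,"twist":0},
    {"dx":0,"dy":0.5,"dz":0,"twist":0},
    {"dx":0,"dy":0.2,"dz":0,"twist":0}
  ]
}}

```text
time: 20.05
tcp_pos: [0.5801, 0.2412, 0.2086]
eef_rot: [0.177, -3.135, -0.002]
wrist_force: [-0.6, 0.6, -2.7]
opening: 0.0435
grip_force: 41.7
```

{"method": "servo_tool", "body": {
  "commands": [
    {"dx":0,"dy":0,"dz":0,"twist":0.1},
    {"dx":0,"dy":0,"dz":0,"twist":0.13},
    {"dx":0,"dy":0,"dz":0,"twist":0.13},
    {"dx":0,"dy":0,"dz":0,"twist":0.13},
    {"dx":0,"dy":0,"dz":0,"twist":0.1},
    {"dx":0,"dy":0,"dz":0,"twist":0.03},
    {"dx":0,"dy":0,"dz":0,"twist":0},
    {"dx":0,"dy":0,"dz":0,"twist":0}
  ]
}}

```text
time: 20.85
tcp_pos: [0.582, 0.2362, 0.2092]
eef_rot: [-0.794, -3.04, 0.0]
wrist_force: [0.4, -0.3, -2.4]
opening: 0.0429
grip_force: 41.6
```

{"method": "servo_tool", "body": {
  "commands": [
    {"dx":0,"dy":0,"dz":0,"twist":0},
    {"dx":0,"dy":0,"dz":0,"twist":0}
  ]
}}

```text
time: 21.05
tcp_pos: [0.5821, 0.2363, 0.2093]
eef_rot: [-0.796, -3.039, -0.0]
wrist_force: [-0.1, -0.4, -2.2]
opening: 0.0431
grip_force: 41.6
```

Run:
```python
from fit import *
s=env.read_state(); print(s["time"],np.round(s["joint_positions"],2))
c=shot("wrist"); m=mask(c,"square_base"); A=np.ones((480,640),bool)
print(marks(c,"blue",.03,A))
q,f=fit([(c,m,None)],"square_base",0,(.486,.292,-.51)); print(q.round(4),f)
overlay(c,[("square_base",q,0)],"w8")
go(q[0],q[1],.1,q[2]+np.pi/2)
```

```text
21.05 [-0.64  0.44  0.25  1.63 -0.12  1.09  0.7 ]
[(np.int32(194), [322.0, 146.6], [0.5331, 0.2662]), (np.int32(298), [318.6, 188.1], [0.5608, 0.2476]), (np.int32(2020), [318.6, 225.3], [0.5883, 0.232])]
[ 0.4836  0.2939 -0.5123] 0.04161557848565722
shift [2.28 0.04 2.19] tool y yaw 1.058 twist -0.0 tcp [0.5821 0.2364 0.2093]
```

View pics/w8.png

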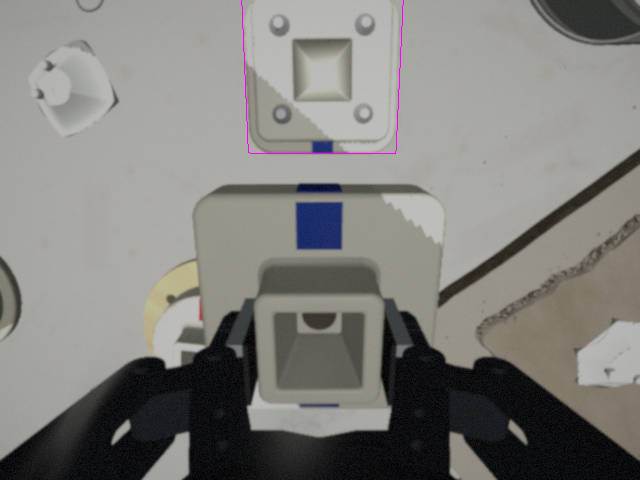

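Cones visible at (279,24), (365,22), (282,114), (364,113); using their tips for the centre and yaw.

Run:
```python
from fit import *
c=shot("wrist"); P=onz(c,[[279,23],[365,21.5],[364,112.5],[282,113]],.054)[:,:2]; m=P.mean(0)
print(P.round(4),m.round(4)); d=P-m; print(np.linalg.norm(d,axis=1).round(4),[(np.degrees(np.arctan2(v[1],v[0])-np.pi/4)%90).round(1) for v in d])
a=((np.arctan2(d[:,1],d[:,0])-np.pi/4)%(np.pi/2)).mean(); print(a)
go(m[0],m[1],.1,a); g=cv2.cvtColor(c["color"],cv2.COLOR_RGB2GRAY)
```

```text
[[0.4447 0.2817]
 [0.4728 0.3336]
 [0.5256 0.305 ]
 [0.4969 0.2532]] [0.485  0.2934]
[0.0419 0.042  0.0422 0.0419] [np.float64(61.1), np.float64(61.9), np.float64(61.0), np.float64(61.4)]
1.0710588012299533
shift [2.25 0.04 2.19] tool y yaw 1.058 twist -0.013 tcp [0.582  0.2364 0.2093]
```

{"method": "servo_tool", "body": {
  "commands": [
    {"dx":0.4,"dy":0.01,"dz":0.1,"twist":-0.013},
    {"dx":0.6,"dy":0.02,"dz":0.3,"twist":0},
    {"dx":0.6,"dy":0,"dz":0.4,"twist":0},
    {"dx":0.4,"dy":0.01,"dz":0.4,"twist":0},
    {"dx":0.25,"dy":0,"dz":0.3,"twist":0},
    {"dx":0,"dy":0,"dz":0.2,"twist":0},
    {"dx":0,"dy":0,"dz":0,"twist":0},
    {"dx":0,"dy":0,"dz":0,"twist":0}
  ]
}}

```text
time: 22.0
tcp_pos: [0.4857, 0.2917, 0.1248]
eef_rot: [0.778, 3.042, 0.0]
wrist_force: [-1.5, -0.8, -2.8]
opening: 0.0434
grip_force: 41.5
```

{"method": "servo_tool", "body": {
  "commands": [
    {"dx":0,"dy":0,"dz":0,"twist":0},
    {"dx":0,"dy":0,"dz":0,"twist":0}
  ]
}}

```text
time: 22.2
tcp_pos: [0.4854, 0.2921, 0.125]
eef_rot: [0.778, 3.043, 0.002]
wrist_force: [-0.4, 0.3, -2.5]
opening: 0.0432
grip_force: 41.5
```

```bash
python3 -c "
from h import *
go(.485,.2934,.0815,1.071)"
```

```text
shift [0.02 0.02 0.87] tool y yaw 1.07 twist -0.001 tcp [0.4854 0.2921 0.125 ]
```

{"method": "servo_tool", "body": {
  "commands": [
    {"dx":0.02,"dy":0.02,"dz":0.25,"twist":0},
    {"dx":0,"dy":0,"dz":0.25,"twist":0},
    {"dx":0,"dy":0,"dz":0.15,"twist":0},
    {"dx":0,"dy":0,"dz":0.06,"twist":0},
    {"dx":0,"dy":0,"dz":0.06,"twist":0},
    {"dx":0,"dy":0,"dz":0,"twist":0}
  ]
}}

```text
time: 22.8
tcp_pos: [0.4839, 0.2936, 0.0854]
eef_rot: [-0.777, -3.044, 0.001]
wrist_force: [-0.4, 0.5, -2.6]
opening: 0.0434
grip_force: 41.6
```

{"method": "servo_tool", "body": {
  "commands": [
    {"dx":0,"dy":0,"dz":0.03,"twist":0},
    {"dx":0,"dy":0,"dz":0.03,"twist":0},
    {"dx":0,"dy":0,"dz":0,"twist":0}
  ]
}}

```text
time: 23.1
tcp_pos: [0.484, 0.2937, 0.0828]
eef_rot: [0.777, 3.044, 0.0]
wrist_force: [0.4, 0.8, -3.2]
opening: 0.0431
grip_force: 41.6
```

{"method": "servo_tool", "body": {
  "commands": [
    {"dx":0,"dy":0,"dz":0.02,"twist":0},
    {"dx":0,"dy":0,"dz":0.02,"twist":0},
    {"dx":0,"dy":0,"dz":0,"twist":0}
  ]
}}

```text
time: 23.4
tcp_pos: [0.4841, 0.2938, 0.081]
eef_rot: [0.777, 3.044, 0.001]
wrist_force: [-0.7, -0.3, -0.1]
opening: 0.0432
grip_force: 41.8
```

{"method": "servo_tool", "body": {
  "commands": [
    {"dx":0,"dy":0,"dz":0,"twist":0},
    {"dx":0,"dy":0,"dz":0,"twist":0},
    {"dx":0,"dy":0,"dz":0,"twist":0},
    {"dx":0,"dy":0,"dz":0,"twist":0},
    {"dx":0,"dy":0,"dz":0,"twist":0},
    {"dx":0,"dy":0,"dz":-0.3,"twist":0},
    {"dx":0,"dy":0,"dz":-0.6,"twist":0},
    {"dx":0,"dy":0,"dz":-0.8,"twist":0}
  ],
  "hand": 85
}}

```text
time: 24.2
tcp_pos: [0.4829, 0.293, 0.1652]
eef_rot: [-0.776, -3.042, 0.005]
wrist_force: [0.7, 1.5, -0.0]
opening: 0.0854
grip_force: 0.0
```

{"method": "servo_tool", "body": {
  "commands": [
    {"dx":0,"dy":0,"dz":-0.5,"twist":-0.1},
    {"dx":0,"dy":0,"dz":-0.2,"twist":-0.13},
    {"dx":0,"dy":0,"dz":0,"twist":-0.13},
    {"dx":0,"dy":0,"dz":0,"twist":-0.08},
    {"dx":-0.03,"dy":-0.45,"dz":0,"twist":0},
    {"dx":-0.03,"dy":-0.7,"dz":0,"twist":0},
    {"dx":-0.03,"dy":-0.8,"dz":0,"twist":0},
    {"dx":-0.03,"dy":-0.8,"dz":0,"twist":0}
  ]
}}

```text
time: 25.0
tcp_pos: [0.4815, 0.1548, 0.2008]
eef_rot: [0.093, 3.14, 0.0]
wrist_force: [0.5, 0.3, 0.1]
opening: 0.0849
grip_force: 0.0
```

{"method": "servo_tool", "body": {
  "commands": [
    {"dx":-0.03,"dy":-0.8,"dz":0,"twist":0},
    {"dx":-0.03,"dy":-0.8,"dz":0,"twist":0},
    {"dx":-0.03,"dy":-0.8,"dz":0,"twist":0},
    {"dx":-0.03,"dy":-0.8,"dz":0,"twist":0},
    {"dx":-0.03,"dy":-0.8,"dz":0,"twist":0},
    {"dx":-0.03,"dy":-0.8,"dz":0,"twist":0},
    {"dx":-0.03,"dy":-0.5,"dz":0,"twist":0},
    {"dx":0,"dy":-0.2,"dz":0.3,"twist":0}
  ]
}}

```text
time: 25.8
tcp_pos: [0.4767, -0.1226, 0.1873]
eef_rot: [0.1, 3.136, -0.002]
wrist_force: [0.2, 0.7, -0.4]
opening: 0.0849
grip_force: 0.0
```

{"method": "servo_tool", "body": {
  "commands": [
    {"dx":0,"dy":0,"dz":0.5,"twist":0},
    {"dx":0,"dy":0,"dz":0.3,"twist":0},
    {"dx":0,"dy":0,"dz":0,"twist":0},
    {"dx":0,"dy":0,"dz":0,"twist":0},
    {"dx":0,"dy":0,"dz":0,"twist":0}
  ]
}}

```text
time: 26.3
tcp_pos: [0.4765, -0.1191, 0.1467]
eef_rot: [0.094, 3.139, -0.0]
wrist_force: [-0.1, 0.2, 0.7]
opening: 0.0849
grip_force: 0.0
```

Run:
```python
from fit import *
s=env.read_state(); print(s["time"],np.round(s["joint_positions"],2))
c=shot("wrist"); save(c,"w9")
A=np.ones((480,640),bool)
for col,z in(("green",.085),("red",.03)): print(col,marks(c,col,z,A))
m=mask(c,"oblong_lid"); p=(.476,-.119,-.059)
if m is not None:
    p,f=fit([(c,m,None)],"oblong_lid",.057,p); print(p.round(4),f)
go(p[0],p[1],.0902,p[2]+np.pi/2)
```

```text
26.3 [-0.14  0.29  0.35  2.03 -0.13  0.84  1.79]
green [(np.int32(1438), [240.4, 263.9], [0.4732, -0.1626]), (np.int32(1431), [393.9, 263.9], [0.4783, -0.0779])]
red [(np.int32(111), [106.6, 3.1], [0.3232, -0.2373]), (np.int32(316), [336.1, 148.0], [0.4173, -0.1047]), (np.int32(90), [334.8, 160.5], [0.4253, -0.106]), (np.int32(417), [625.3, 383.3], [0.6135, 0.1204])]
[ 0.4765 -0.1199 -0.0608] 0.05569207229566131
shift [ 0.   -0.02  1.13] tool y yaw 1.511 twist 0.001 tcp [ 0.4764 -0.119   0.1467]
```

{"method": "servo_tool", "body": {
  "commands": [
    {"dx":0,"dy":-0.02,"dz":0.4,"twist":0},
    {"dx":0,"dy":0,"dz":0.4,"twist":0},
    {"dx":0,"dy":0,"dz":0.2,"twist":0},
    {"dx":0,"dy":0,"dz":0.12,"twist":0},
    {"dx":0,"dy":0,"dz":0,"twist":0},
    {"dx":0,"dy":0,"dz":0,"twist":0}
  ]
}}

```text
time: 27.0
tcp_pos: [0.4762, -0.1201, 0.0903]
eef_rot: [0.094, 3.139, -0.0]
wrist_force: [0.5, 0.2, 0.3]
opening: 0.0851
grip_force: 0.0
```

{"method": "servo_tool", "body": {
  "commands": [
    {"dx":0,"dy":0,"dz":0,"twist":0},
    {"dx":0,"dy":0,"dz":0,"twist":0},
    {"dx":0,"dy":0,"dz":0,"twist":0},
    {"dx":0,"dy":0,"dz":0,"twist":0},
    {"dx":0,"dy":0,"dz":0,"twist":0},
    {"dx":0,"dy":0,"dz":0,"twist":0},
    {"dx":0,"dy":0,"dz":0,"twist":0},
    {"dx":0,"dy":0,"dz":0,"twist":0}
  ],
  "hand": 30,
  "grip_force": 40
}}

```text
time: 27.8
tcp_pos: [0.476, -0.1201, 0.0903]
eef_rot: [0.094, 3.139, 0.0]
wrist_force: [-1.5, 0.6, 6.8]
opening: 0.0435
grip_force: 40.1
```

{"method": "servo_tool", "body": {
  "commands": [
    {"dx":0,"dy":0,"dz":-0.2,"twist":0},
    {"dx":0,"dy":0,"dz":-0.4,"twist":0},
    {"dx":0,"dy":0,"dz":-0.7,"twist":0},
    {"dx":0,"dy":0,"dz":-0.7,"twist":0},
    {"dx":0,"dy":0,"dz":-0.4,"twist":0},
    {"dx":0,"dy":0,"dz":0,"twist":0},
    {"dx":0,"dy":0,"dz":0,"twist":0}
  ]
}}

```text
time: 28.5
tcp_pos: [0.4754, -0.1198, 0.2095]
eef_rot: [-0.094, -3.14, -0.0]
wrist_force: [-0.2, -0.7, -3.3]
opening: 0.0434
grip_force: 42.1
```

{"method": "servo_tool", "body": {
  "commands": [
    {"dx":-0.3,"dy":-0.27,"dz":0,"twist":0},
    {"dx":-0.6,"dy":-0.5,"dz":0,"twist":0},
    {"dx":-0.7,"dy":-0.6,"dz":0,"twist":0},
    {"dx":-0.7,"dy":-0.6,"dz":0,"twist":0},
    {"dx":-0.7,"dy":-0.6,"dz":0,"twist":0},
    {"dx":-0.7,"dy":-0.6,"dz":0,"twist":0},
    {"dx":-0.6,"dy":-0.4,"dz":0,"twist":0},
    {"dx":-0.4,"dy":-0.3,"dz":0,"twist":0}
  ]
}}

```text
time: 29.3
tcp_pos: [0.6991, -0.3286, 0.2057]
eef_rot: [-0.095, -3.136, -0.002]
wrist_force: [-0.6, 0.1, -2.4]
opening: 0.0434
grip_force: 42.0
```

{"method": "servo_tool", "body": {
  "commands": [
    {"dx":0,"dy":0,"dz":0,"twist":-0.07},
    {"dx":0,"dy":0,"dz":0,"twist":-0.07},
    {"dx":0,"dy":0,"dz":0,"twist":0},
    {"dx":0,"dy":0,"dz":0,"twist":0},
    {"dx":0,"dy":0,"dz":0,"twist":0},
    {"dx":0,"dy":0,"dz":0,"twist":0}
  ]
}}

```text
time: 29.9
tcp_pos: [0.6987, -0.327, 0.2095]
eef_rot: [0.125, -3.139, -0.0]
wrist_force: [-0.7, -0.3, -3.5]
opening: 0.0433
grip_force: 42.0
```

Run:
```python
from fit import *
s=env.read_state(); print(s["time"],np.round(s["joint_positions"],2))
c=shot("wrist"); m=mask(c,"oblong_base"); q=(.588,-.336,.08)
if m is not None:
    q,f=fit([(c,m,None)],"oblong_base",0,q); print(q.round(4),f)
go(q[0],q[1],.1,q[2]+np.pi/2)
save(c,"w10"); print(proj(c,[[q[0],q[1],.05]]))
```

```text
29.9 [ 0.18  0.71  0.36  1.21 -0.24  1.27  2.19]
[ 0.5876 -0.3364  0.084 ] 0.051399054925293064
shift [ 2.23 -0.01  2.2 ] tool y yaw 1.651 twist -0.004 tcp [ 0.6988 -0.327   0.2098]
[[318.32845971  71.27921683]]
```

View pics/w10.png

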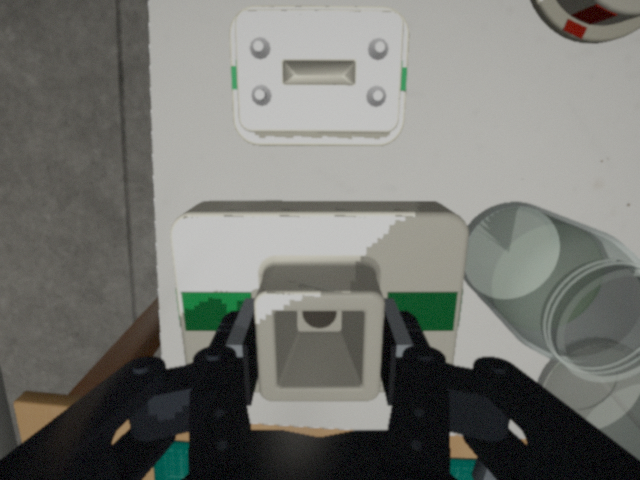

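Cones at (260,47), (378.5,47), (376,96), (261.5,95).

Run:
```python
from fit import *
c=shot("wrist"); P=onz(c,[[260,47],[378.5,47],[376,96],[261.5,95]],.054)[:,:2]; m=P.mean(0)
L=(P[1]+P[2]-P[0]-P[3])/2; S=(P[3]+P[2]-P[0]-P[1])/2; a=np.arctan2(L[1],L[0])
print(P.round(4),m.round(4),np.linalg.norm(L),np.linalg.norm(S),a)
go(m[0],m[1],.125,a)
```

```text
[[ 0.5755 -0.3783]
 [ 0.5689 -0.296 ]
 [ 0.6014 -0.294 ]
 [ 0.6073 -0.3759]] [ 0.5883 -0.336 ] 0.08231651299437184 0.032185898259728396 1.646435707541457
shift [ 2.22 -0.    1.7 ] tool y yaw 1.651 twist 0.004 tcp [ 0.6988 -0.3271  0.2099]
```

{"method": "servo_tool", "body": {
  "commands": [
    {"dx":0.4,"dy":0,"dz":0.1,"twist":0.004},
    {"dx":0.6,"dy":0,"dz":0.3,"twist":0},
    {"dx":0.6,"dy":0,"dz":0.4,"twist":0},
    {"dx":0.4,"dy":0,"dz":0.4,"twist":0},
    {"dx":0.22,"dy":0,"dz":0.3,"twist":0},
    {"dx":0,"dy":0,"dz":0.2,"twist":0},
    {"dx":0,"dy":0,"dz":0,"twist":0},
    {"dx":0,"dy":0,"dz":0,"twist":0}
  ]
}}

```text
time: 30.85
tcp_pos: [0.5895, -0.3355, 0.1253]
eef_rot: [-0.121, 3.138, -0.0]
wrist_force: [0.4, 0.5, -2.3]
opening: 0.043
grip_force: 42.0
```

{"method": "servo_tool", "body": {
  "commands": [
    {"dx":0,"dy":0,"dz":0,"twist":0},
    {"dx":0,"dy":0,"dz":0,"twist":0}
  ]
}}

```text
time: 31.05
tcp_pos: [0.589, -0.3358, 0.1255]
eef_rot: [-0.121, 3.138, -0.001]
wrist_force: [0.1, 0.4, -3.0]
opening: 0.0436
grip_force: 42.1
```

```bash
python3 -c "
from h import *
go(.5882,-.336,.082,1.648)"
```

```text
shift [ 0.02 -0.    0.87] tool y yaw 1.648 twist -0.0 tcp [ 0.589  -0.3358  0.1255]
```

{"method": "servo_tool", "body": {
  "commands": [
    {"dx":0.02,"dy":0,"dz":0.25,"twist":0},
    {"dx":0,"dy":0,"dz":0.25,"twist":0},
    {"dx":0,"dy":0,"dz":0.15,"twist":0},
    {"dx":0,"dy":0,"dz":0.06,"twist":0},
    {"dx":0,"dy":0,"dz":0.06,"twist":0},
    {"dx":0,"dy":0,"dz":0,"twist":0}
  ]
}}

```text
time: 31.65
tcp_pos: [0.587, -0.3358, 0.0859]
eef_rot: [0.12, -3.139, -0.0]
wrist_force: [0.1, 0.5, -2.5]
opening: 0.0434
grip_force: 42.1
```

{"method": "servo_tool", "body": {
  "commands": [
    {"dx":0,"dy":0,"dz":0.03,"twist":0},
    {"dx":0,"dy":0,"dz":0.03,"twist":0},
    {"dx":0,"dy":0,"dz":0,"twist":0}
  ]
}}

```text
time: 31.95
tcp_pos: [0.5871, -0.3358, 0.0833]
eef_rot: [-0.12, 3.139, 0.0]
wrist_force: [0.1, 0.1, -3.1]
opening: 0.0434
grip_force: 42.1
```

{"method": "servo_tool", "body": {
  "commands": [
    {"dx":0,"dy":0,"dz":0.02,"twist":0},
    {"dx":0,"dy":0,"dz":0.02,"twist":0},
    {"dx":0,"dy":0,"dz":0,"twist":0}
  ]
}}

```text
time: 32.25
tcp_pos: [0.5872, -0.3359, 0.0815]
eef_rot: [-0.12, 3.139, -0.0]
wrist_force: [0.2, 0.8, -1.1]
opening: 0.0435
grip_force: 42.3
```

{"method": "servo_tool", "body": {
  "commands": [
    {"dx":0,"dy":0,"dz":0.015,"twist":0},
    {"dx":0,"dy":0,"dz":0,"twist":0}
  ]
}}

```text
time: 32.45
tcp_pos: [0.5872, -0.3359, 0.0815]
eef_rot: [-0.12, 3.139, 0.0]
wrist_force: [-2.1, 1.3, 5.3]
opening: 0.0434
grip_force: 43.0
```

{"method": "servo_tool", "body": {
  "commands": [
    {"dx":0,"dy":0,"dz":0,"twist":0},
    {"dx":0,"dy":0,"dz":0,"twist":0},
    {"dx":0,"dy":0,"dz":0,"twist":0},
    {"dx":0,"dy":0,"dz":0,"twist":0},
    {"dx":0,"dy":0,"dz":0,"twist":0},
    {"dx":0,"dy":0,"dz":-0.3,"twist":0},
    {"dx":0,"dy":0,"dz":-0.6,"twist":0},
    {"dx":0,"dy":0,"dz":-0.8,"twist":0}
  ],
  "hand": 85
}}

```text
time: 33.25
tcp_pos: [0.5861, -0.3354, 0.1657]
eef_rot: [0.119, -3.136, -0.002]
wrist_force: [0.3, -0.4, -0.8]
opening: 0.0855
grip_force: 0.0
```

{"method": "servo_tool", "body": {
  "commands": [
    {"dx":0,"dy":0.2,"dz":-0.8,"twist":0},
    {"dx":0.1,"dy":0.5,"dz":-0.6,"twist":0},
    {"dx":0.2,"dy":0.8,"dz":-0.2,"twist":0},
    {"dx":0.2,"dy":0.8,"dz":0,"twist":0},
    {"dx":0.2,"dy":0.8,"dz":0,"twist":0},
    {"dx":0.2,"dy":0.8,"dz":0,"twist":0},
    {"dx":0.1,"dy":0.4,"dz":0,"twist":0},
    {"dx":0,"dy":0.2,"dz":0,"twist":0}
  ]
}}

```text
time: 34.05
tcp_pos: [0.5198, -0.1132, 0.2469]
eef_rot: [-0.124, 3.138, 0.001]
wrist_force: [-0.0, -0.5, -0.3]
opening: 0.0848
grip_force: 0.0
```

{"method": "servo_tool", "body": {
  "commands": [
    {"dx":0,"dy":0,"dz":0,"twist":0},
    {"dx":0,"dy":0,"dz":0,"twist":0},
    {"dx":0,"dy":0,"dz":0,"twist":0},
    {"dx":0,"dy":0,"dz":0,"twist":0}
  ]
}}

```text
time: 34.45
tcp_pos: [0.5202, -0.1166, 0.2454]
eef_rot: [0.116, -3.139, 0.001]
wrist_force: [-0.1, 0.3, 0.5]
opening: 0.0851
grip_force: 0.0
```

Run:
```python
from fit import *
s=env.read_state(); print(s["time"],np.round(s["joint_positions"],2))
c=shot("wrist"); m=mask(c,"round_base"); q=(.475,-.119,0)
if m is not None:
    q,f=fit([(c,m,None)],"round_base",0,q,False); print(q.round(4),f)
A=np.ones((480,640),bool)
print(marks(c,"red",.03,A))
u,v=proj(c,[[q[0],q[1],.05]])[0]; u0,v0=int(max(u-100,0)),int(max(v-100,0)); print(u0,v0)
cv2.imwrite("pics/w11.png",cv2.resize(c["color"][v0:v0+200,u0:u0+200,::-1],None,fx=3,fy=3,interpolation=cv2.INTER_CUBIC))
g=c["color"][v0:v0+200,u0:u0+200].mean(2)
import json; np.save("c11.npy",c["color"])
```

```text
34.45 [-0.15  0.24  0.34  1.82 -0.09  1.09  1.87]
[ 0.4758 -0.1193  0.0571] 0.04032089401228489
[(np.int32(172), [341.5, 95.1], [0.42, -0.105]), (np.int32(47), [298.9, 216.8], [0.5298, -0.1351]), (np.int32(285), [541.1, 311.9], [0.6105, 0.1178])]
220 61
```

View pics/w11.png

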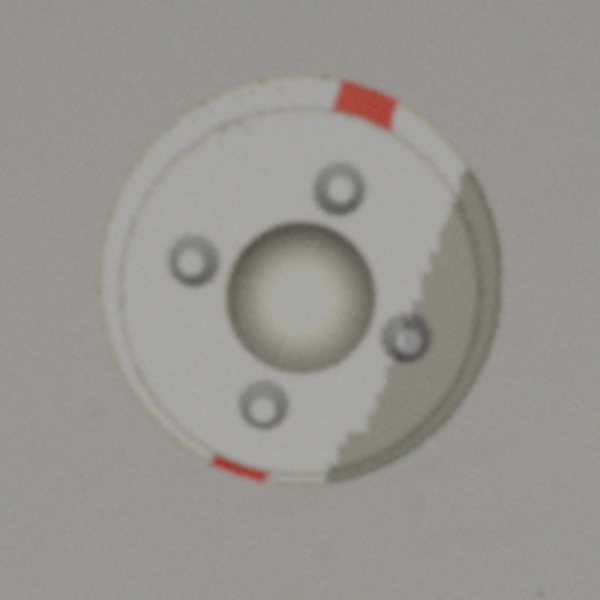

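Round base with cones in the crop at (339,190), (193,262), (263,406), (406,338), red marks top-right and bottom-left.

Run:
```python
from fit import *
c=shot("wrist"); uv=np.array([[339,190],[193,262],[263,406],[406,338]])/3+[220,61]-.33
P=onz(c,uv,.054)[:,:2]; m=P.mean(0); d=P-m; a=np.arctan2(d[:,1],d[:,0])
print(P.round(4),m.round(4),np.linalg.norm(d,axis=1).round(4),(a%(np.pi/2)).round(3),(a%(np.pi/2)).mean())
go(.637,.089,.15,.94)
```

```text
[[ 0.4445 -0.1109]
 [ 0.4666 -0.1495]
 [ 0.5053 -0.1275]
 [ 0.483  -0.0887]] [ 0.4748 -0.1191] [0.0315 0.0315 0.0316 0.0315] [1.304 1.305 1.303 1.309] 1.3054111215228867
shift [-2.64  3.91  1.91] tool y yaw 1.646 twist 0.706 tcp [ 0.5201 -0.116   0.2454]
```

{"method": "servo_tool", "body": {
  "commands": [
    {"dx":-0.24,"dy":0.31,"dz":0,"twist":0},
    {"dx":-0.4,"dy":0.6,"dz":0,"twist":0},
    {"dx":-0.5,"dy":0.7,"dz":0,"twist":0},
    {"dx":-0.5,"dy":0.7,"dz":0,"twist":0},
    {"dx":-0.4,"dy":0.7,"dz":0,"twist":0},
    {"dx":-0.4,"dy":0.6,"dz":0,"twist":0},
    {"dx":-0.2,"dy":0.3,"dz":0,"twist":0}
  ]
}}

```text
time: 35.3
tcp_pos: [0.6376, 0.0935, 0.2448]
eef_rot: [0.125, -3.139, -0.002]
wrist_force: [0.5, -0.0, -0.1]
opening: 0.0847
grip_force: 0.0
```

{"method": "servo_tool", "body": {
  "commands": [
    {"dx":0,"dy":0,"dz":0.3,"twist":0.1},
    {"dx":0,"dy":0,"dz":0.6,"twist":0.13},
    {"dx":0,"dy":0,"dz":0.7,"twist":0.13},
    {"dx":0,"dy":0,"dz":0.4,"twist":0.13},
    {"dx":0,"dy":0,"dz":0.2,"twist":0.13},
    {"dx":0,"dy":0,"dz":0.1,"twist":0.086},
    {"dx":0,"dy":0,"dz":0,"twist":0},
    {"dx":0,"dy":0,"dz":0,"twist":0}
  ]
}}

```text
time: 36.1
tcp_pos: [0.6369, 0.0889, 0.1307]
eef_rot: [0.97, 2.988, -0.001]
wrist_force: [0.2, 0.3, -0.3]
opening: 0.0853
grip_force: 0.0
```

{"method": "servo_tool", "body": {
  "commands": [
    {"dx":0,"dy":0,"dz":0,"twist":0},
    {"dx":0,"dy":0,"dz":0,"twist":0}
  ]
}}

```text
time: 36.3
tcp_pos: [0.6371, 0.0894, 0.1311]
eef_rot: [0.971, 2.987, 0.001]
wrist_force: [-1.0, -0.2, -0.8]
opening: 0.0847
grip_force: 0.0
```

Run:
```python
from fit import *
s=env.read_state(); print(s["time"],np.round(s["joint_positions"],2))
c=shot("wrist"); m=mask(c,"round_lid"); p=(.637,.089,0)
A=np.ones((480,640),bool)
print(marks(c,"red",.040,A))
if m is not None:
    p,f=fit([(c,m,None)],"round_lid",.012,p); print(p.round(4),f)
go(p[0],p[1],.0455,.94)
```

```text
36.3 [-0.48  0.56  0.39  1.67 -0.25  0.96  0.94]
[(np.int32(85), [318.9, 163.2], [0.5944, 0.12]), (np.int32(960), [318.6, 187.4], [0.6059, 0.1114]), (np.int32(67), [2.6, 294.7], [0.5385, -0.1015]), (np.int32(464), [318.0, 310.2], [0.6709, 0.0636])]
[0.637  0.0886 0.2029] 0.03388485518090578
shift [-0.01 -0.02  1.71] tool y yaw 0.942 twist 0.002 tcp [0.6371 0.0896 0.131 ]
```

{"method": "servo_tool", "body": {
  "commands": [
    {"dx":-0.01,"dy":-0.02,"dz":0.4,"twist":0},
    {"dx":0,"dy":0,"dz":0.5,"twist":0},
    {"dx":0,"dy":0,"dz":0.4,"twist":0},
    {"dx":0,"dy":0,"dz":0.25,"twist":0},
    {"dx":0,"dy":0,"dz":0.15,"twist":0},
    {"dx":0,"dy":0,"dz":0,"twist":0},
    {"dx":0,"dy":0,"dz":0,"twist":0}
  ]
}}

```text
time: 37.1
tcp_pos: [0.6372, 0.0886, 0.0462]
eef_rot: [0.973, 2.986, 0.001]
wrist_force: [0.2, -0.0, 1.3]
opening: 0.0849
grip_force: 0.0
```

{"method": "servo_tool", "body": {
  "commands": [
    {"dx":0,"dy":0,"dz":0,"twist":0},
    {"dx":0,"dy":0,"dz":0,"twist":0},
    {"dx":0,"dy":0,"dz":0,"twist":0},
    {"dx":0,"dy":0,"dz":0,"twist":0},
    {"dx":0,"dy":0,"dz":0,"twist":0},
    {"dx":0,"dy":0,"dz":0,"twist":0},
    {"dx":0,"dy":0,"dz":0,"twist":0},
    {"dx":0,"dy":0,"dz":0,"twist":0}
  ],
  "hand": 30,
  "grip_force": 40
}}

```text
time: 37.9
tcp_pos: [0.6372, 0.0888, 0.0463]
eef_rot: [0.973, 2.986, 0.001]
wrist_force: [-0.1, 0.5, 7.0]
opening: 0.0432
grip_force: 42.3
```

{"method": "servo_tool", "body": {
  "commands": [
    {"dx":0,"dy":0,"dz":-0.2,"twist":0},
    {"dx":0,"dy":0,"dz":-0.4,"twist":0},
    {"dx":0,"dy":0,"dz":-0.7,"twist":0},
    {"dx":0,"dy":0,"dz":-0.8,"twist":-0.1},
    {"dx":0,"dy":0,"dz":-0.6,"twist":-0.13},
    {"dx":0,"dy":0,"dz":-0.2,"twist":-0.13},
    {"dx":0,"dy":0,"dz":0,"twist":0},
    {"dx":0,"dy":0,"dz":0,"twist":0}
  ]
}}

```text
time: 38.7
tcp_pos: [0.636, 0.0884, 0.1899]
eef_rot: [-0.429, -3.111, 0.0]
wrist_force: [0.2, -0.4, -3.2]
opening: 0.0433
grip_force: 41.6
```

Run:
```python
from h import *
go(.4748,-.1191,.125,1.305)
```

```text
shift [ 1.98 -4.87  1.3 ] tool y yaw 1.297 twist -0.008 tcp [0.636  0.0884 0.1899]
```

{"method": "servo_tool", "body": {
  "commands": [
    {"dx":0.1,"dy":-0.3,"dz":0,"twist":-0.008},
    {"dx":0.28,"dy":-0.67,"dz":0,"twist":0},
    {"dx":0.3,"dy":-0.8,"dz":0,"twist":0},
    {"dx":0.3,"dy":-0.8,"dz":0,"twist":0},
    {"dx":0.3,"dy":-0.8,"dz":0,"twist":0},
    {"dx":0.3,"dy":-0.7,"dz":0,"twist":0},
    {"dx":0.3,"dy":-0.6,"dz":0,"twist":0},
    {"dx":0.1,"dy":-0.2,"dz":0,"twist":0}
  ]
}}

```text
time: 39.5
tcp_pos: [0.4737, -0.1246, 0.1895]
eef_rot: [-0.421, -3.11, 0.001]
wrist_force: [-0.2, -0.8, -2.5]
opening: 0.0436
grip_force: 41.7
```

{"method": "servo_tool", "body": {
  "commands": [
    {"dx":0,"dy":0,"dz":0.3,"twist":0},
    {"dx":0,"dy":0,"dz":0.5,"twist":0},
    {"dx":0,"dy":0,"dz":0.4,"twist":0},
    {"dx":0,"dy":0,"dz":0.1,"twist":0},
    {"dx":0,"dy":0,"dz":0,"twist":0},
    {"dx":0,"dy":0,"dz":0,"twist":0},
    {"dx":0,"dy":0,"dz":0,"twist":0}
  ]
}}

```text
time: 40.2
tcp_pos: [0.4785, -0.1211, 0.1264]
eef_rot: [0.41, 3.113, 0.0]
wrist_force: [-0.2, 0.5, -2.8]
opening: 0.0434
grip_force: 41.5
```

Run:
```python
from h import *
go(.4748,-.1191,.083,1.305)
```

```text
shift [0.08 0.02 0.87] tool y yaw 1.309 twist 0.004 tcp [ 0.4785 -0.1211  0.1264]
```

{"method": "servo_tool", "body": {
  "commands": [
    {"dx":0.08,"dy":0.02,"dz":0.1,"twist":0.004},
    {"dx":0,"dy":0,"dz":0.25,"twist":0},
    {"dx":0,"dy":0,"dz":0.2,"twist":0},
    {"dx":0,"dy":0,"dz":0.1,"twist":0},
    {"dx":0,"dy":0,"dz":0,"twist":0},
    {"dx":0,"dy":0,"dz":0.06,"twist":0},
    {"dx":0,"dy":0,"dz":0.06,"twist":0},
    {"dx":0,"dy":0,"dz":0,"twist":0}
  ]
}}

```text
time: 41.0
tcp_pos: [0.4742, -0.1189, 0.0868]
eef_rot: [-0.416, -3.114, -0.0]
wrist_force: [0.2, 0.9, -2.7]
opening: 0.0434
grip_force: 41.6
```

{"method": "servo_tool", "body": {
  "commands": [
    {"dx":0,"dy":0,"dz":0.03,"twist":0},
    {"dx":0,"dy":0,"dz":0.03,"twist":0},
    {"dx":0,"dy":0,"dz":0,"twist":0}
  ]
}}

```text
time: 41.3
tcp_pos: [0.4743, -0.1189, 0.0839]
eef_rot: [-0.416, -3.114, -0.0]
wrist_force: [-1.3, 0.3, -2.4]
opening: 0.0434
grip_force: 41.6
```

{"method": "servo_tool", "body": {
  "commands": [
    {"dx":0,"dy":0,"dz":0.025,"twist":0},
    {"dx":0,"dy":0,"dz":0,"twist":0},
    {"dx":0,"dy":0,"dz":0.015,"twist":0},
    {"dx":0,"dy":0,"dz":0,"twist":0}
  ]
}}

```text
time: 41.7
tcp_pos: [0.4744, -0.1189, 0.0823]
eef_rot: [0.416, 3.114, 0.0]
wrist_force: [-1.1, -0.2, 1.2]
opening: 0.0432
grip_force: 42.0
```

Seated (contact at 0.0823 as expected). Release, rise, back off and check.

{"method": "servo_tool", "body": {
  "commands": [
    {"dx":0,"dy":0,"dz":0,"twist":0},
    {"dx":0,"dy":0,"dz":0,"twist":0},
    {"dx":0,"dy":0,"dz":0,"twist":0},
    {"dx":0,"dy":0,"dz":0,"twist":0},
    {"dx":0,"dy":0,"dz":0,"twist":0},
    {"dx":0,"dy":0,"dz":-0.3,"twist":0},
    {"dx":0,"dy":0,"dz":-0.6,"twist":0},
    {"dx":0,"dy":0,"dz":-0.8,"twist":0}
  ],
  "hand": 85
}}

```text
time: 42.5
tcp_pos: [0.4731, -0.1188, 0.1667]
eef_rot: [-0.416, -3.11, 0.001]
wrist_force: [1.3, 0.1, 0.4]
opening: 0.0856
grip_force: 0.0
```

{"method": "servo_tool", "body": {
  "commands": [
    {"dx":0,"dy":0,"dz":-0.8,"twist":0},
    {"dx":0,"dy":0,"dz":-0.8,"twist":0},
    {"dx":0,"dy":0.3,"dz":-0.8,"twist":0},
    {"dx":0,"dy":0.7,"dz":-0.3,"twist":0},
    {"dx":0,"dy":0.7,"dz":0,"twist":0},
    {"dx":0,"dy":0.5,"dz":0,"twist":0},
    {"dx":0,"dy":0.2,"dz":0,"twist":0},
    {"dx":0,"dy":0,"dz":0,"twist":0}
  ]
}}

```text
time: 43.3
tcp_pos: [0.5058, -0.0022, 0.3017]
eef_rot: [-0.413, -3.114, 0.0]
wrist_force: [0.4, -0.5, 0.2]
opening: 0.085
grip_force: 0.0
```

Run:
```python
from fit import *
s=env.read_state(); print(s["time"],s["wrist_force"].round(1))
ws=[shot("scene"),shot("side")]
B={"square":(.485,.2934,-.5),"oblong":(.588,-.336,.078),"round":(.4748,-.1191,-.265)}
for k,p in B.items():
    for z in(.048,.057):
        o=[(c,m,None) for c in ws if (m:=mask(c,k+"_lid")) is not None]
        q,f=fit(o,k+"_lid",z,p); print(k,z,q.round(3),round(f,3),len(o))
rows=[]
for c in ws:
    for k,p in B.items():
        u,v=proj(c,[[p[0],p[1],.05]])[0].astype(int); rows.append(cv2.resize(c["color"][max(v-45,0):v+45,u-50:u+50,::-1],(260,234),interpolation=cv2.INTER_CUBIC))
cv2.imwrite("pics/end.png",np.vstack([np.hstack(rows[:3]),np.hstack(rows[3:])]))
for q in("glaze_jar","casting"):
    for c in ws:
        m=mask(c,q)
        if m is not None: v,u=np.nonzero(m); print(q,u.mean().round(),v.mean().round())
```

```text
43.3 [ 0.4 -0.5  0.2]
square 0.048 [ 0.489  0.301 -0.445] 0.144 2
square 0.057 [ 0.483  0.285 -0.444] 0.173 2
oblong 0.048 [ 0.589 -0.332  0.035] 0.1 2
oblong 0.057 [ 0.585 -0.342  0.068] 0.133 2
round 0.048 [ 0.477 -0.116 -0.103] 0.067 2
round 0.057 [ 0.474 -0.126 -0.077] 0.135 2
glaze_jar 415.0 246.0
glaze_jar 392.0 261.0
casting 221.0 265.0
casting 260.0 240.0
```

View pics/end.png

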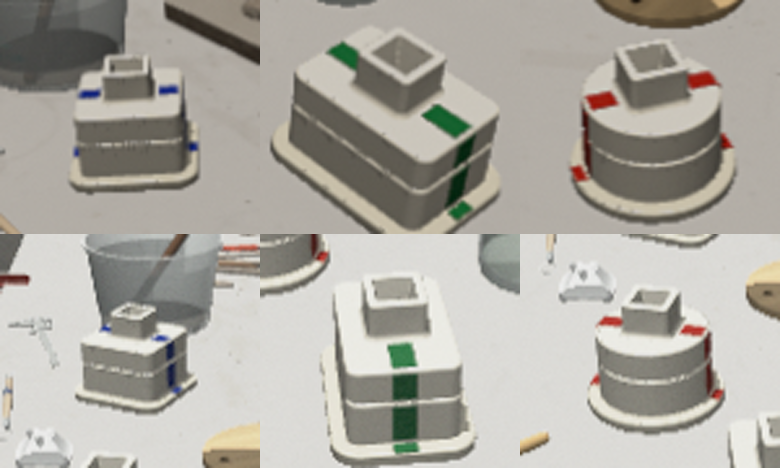

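All three lids are closed flush on their own halves with the paint marks lined up, and the jar and casting haven't moved.

```bash
python3 -c "
from rig import env
print(env.sign_off())"
```

```text
the job is handed in; nothing more can be done
None
```

The job is handed in: each lid is closed flush on its own lower half (round, square and oblong), the round lid waited on the bat during the swap, and the jar and casting show no movement in the final pictures.

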